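Load the cream jars into the vanity jar rack and lock its gate

ROBOT

A 7-joint arm with a two-finger parallel gripper is mounted at the origin on the work surface. World frame = base frame: x ahead of the robot, y to its left, z up, the work surface at z = 0. Lengths are in m, angles in degrees, forces in N, time in s.
With the tool pointing down it reaches from about 0.425 to 0.875 m from the base axis. Payload 4.7 kg.
Tool frame: the origin (TCP) lies at the very end of the fingers, on their centre line; the grasp point (between the pads) lies 19 mm behind it (pinch_z is the distance from the TCP to the grasp point, in m); z points along the fingers, y is the direction in which the jaws open and shut (so a half turn about z gives the same grasp; the last joint's range is limited). The gripper opens to 87 mm and grips with 3 to 60 N. Pads are 19 mm wide; open, the fingers measure 117 mm over their backs; the gripper's body (75 mm by 190 mm) begins 51 mm behind the grasp point.
Start: joints at [-74.994, 18.392, -4.016, 83.108, 1.295, 78.541, -3.26], TCP at [0.159, 0.63, 0.223] pointing down, gripper open.
Joint ranges: [-163.93, 163.93], [-17.29, 119.83], [-79.2, 71.16], [3.27, 140.29], [-89.18, 269.18], [5.43, 117.66], [-154.24, 154.24]. Speed limits (degrees/s): [147.25, 147.25, 180, 180, 180, 180, 180].

INTERFACE

Orientations are given as [roll, pitch, yaw] about the fixed x, y, z axes, in that order (R = Rz(yaw) Ry(pitch) Rx(roll)).
In Python, from cell import get_obs, read_camera, camera_params, sign_off, pinch_z gives the robot as it stands.
- The arm moves only by the shell command python3 -m handwheel 'ROWS' [FORCE]. ROWS is JSON, a list of rows, each a list of 5 numbers: the finger opening in m, from 0 to 0.087, then the shift along the tool's x, y, z in m, then the turn about the tool's z in rad. In form: [[jaw, tx, ty, tz, twist], ...]. A call has 1 to 20 rows; each row is the pose to reach, as a shift and turn from the pose commanded when the call began, along the tool's axes at that moment; what a row does not reach only later rows make up. A row lasts 1/10 s, in which the tool goes at most 50 mm and 8.59 degrees, less where a joint would pass 70% of its speed; a pose out of reach is approached as far as the arm can. A call with a gripper value outside its range is refused whole. The fingers move at their own pace and stop on an object; FORCE is the grip in N (left out, the last holds). Time passes only in rows, so rows that repeat a pose let the fingers close. It gives the time, the measured TCP pose, the force and the opening at its end, in the units of the state.
- get_obs(): the state, without advancing time (a new reading comes with each control period).
- read_camera(name): name is "scene" or "top"; returns the picture (400x640x3 uint8, blue, green, red); there is no depth.
- camera_params(name): a dict with "camera_matrix" (3x3 intrinsics, pixels), "k1" (the pictures are not rectified: a ray, as slopes to the right and down, at radius r is drawn at 1 + k1 r^2 times it, then the intrinsics apply), "R" (3x3) and "t" (3): a world point X has camera coordinates R X + t. Camera axes: x right, y down, z forward; pixel columns grow to the right and rows downward; lengths in m; the calibration is good to about 2 mm. A picture is of the moment at which its call begins. camera_params takes no time and is no camera call.
- sign_off(): hands the job in, once; it reports no verdict.
The state is a dict: "time_s": time; "qpos": joint angles; "joint_velocities": joint speeds; "effort": joint torques, N m; "tool_pos": TCP position; "tool_rot": TCP orientation; "force": force on the tool from outside, world axes, zero at the start; "wrist_torque": the same for the moment, N m; "grip_width": finger opening in m.
Only numpy, scipy, OpenCV 4.12 (cv2) and the standard library are available. Lean on these libraries where they do the work, as an engineer would, in place of code of your own. Each camera call takes 0.05 s, during which the arm holds its last target.

TASK

Swing the jar rack's gate lever open until it clicks over its outer notch, then push all the cream jars standing on the vanity one by one into single file between the rails, sliding them upright along the top without lifting them; the lens case left lying between the rails goes into the pale blue upper tray. When every jar is inside, throw the gate lever back to its notch across the mouth behind the last jar, and leave the other things on the vanity where they are.

Things in the scene. Friction and masses are not known exactly. Their poses are not given: they have to be found in the camera images.
- rack: fixed aluminium jar rack on the vanity top, with no floor: jars slide on the vanity top. Origin on the top at the middle of the lane's mouth, under the closed gate arm; x runs into the lane, y left looking in, z up. Two rails 20 mm high, 6 mm thick, inner faces at y = +/-30 mm, from x = 12 to 262 mm. A jar is inside when wholly beyond the closed gate arm (centre at x over 34 mm)
- lane_mouth (a point): point on the vanity top midway between the near ends of the two rails (rack x = 12 mm). From here 20 mm high flared guides widen the mouth outwards, from y = +/-30 mm to about +/-57 mm at rack x = -45 mm. Axes as the rack's
- lane_end (a point): point on the vanity top in the middle of the end stop's inner face (rack x = 262 mm); the stop is 34 mm high. Axes as the rack's
- gate_pivot (a point): point on the gate lever's upright pivot axis, at rack x = 0, y = 62 mm, 34 mm above the vanity top. Axes as the rack's. The lever's two notches are dark grooves on two small 22 mm high rest blocks: closed at rack (0, -45) mm beside the mouth, open at about (-80, 89) mm
- gate (a joint): gate lever, turns level about gate_pivot; 0 rad = closed notch, arm along rack -y across the mouth; grows as the arm swings outwards, away from the lane; 1.9 rad = open notch (arm points along (-sin q, -cos q) in the rack's x, y); it stops at both notches. An over-centre spring (about 3 N at the post, centre 0.95 rad) pulls it into the nearer notch and holds it
- gate_post (a point): middle of the grip post of the gate lever: white upright round post, 16 mm in diameter, on the end of the arm, 120 mm from the pivot; this point is 61 mm above the vanity top, the free post reaches from 39 to 84 mm. The white arm itself is 14 mm wide and lies 27 to 41 mm above the vanity top
- lens_case: white twist-cap lens case, two round caps of 30 mm diameter side by side, 60 mm long along its x, 30 mm wide, 22 mm high, 30 g; origin at the centre of its underside. It starts lying lengthwise between the rails
- trays: two stacked polypropylene trays, pale blue over white, fixed; 120 mm (x) by 180 mm (y) outside, walls 4 mm; origin at the centre of the underside of the stack; the blue tray's inner floor is 38 mm and its rim 70 mm above the vanity top
- jar0: upright cream jar, amber glass with a white screw cap: plain cylinder 54 mm in diameter, 66 mm high, about 160 g; origin at the centre of its underside, z up along it. All jars are alike; three or four are present in a run, an absent one gives None
- jar1: upright cream jar, amber glass with a white screw cap: plain cylinder 54 mm in diameter, 66 mm high, about 160 g; origin at the centre of its underside, z up along it. All jars are alike; three or four are present in a run, an absent one gives None
- jar2: upright cream jar, amber glass with a white screw cap: plain cylinder 54 mm in diameter, 66 mm high, about 160 g; origin at the centre of its underside, z up along it. All jars are alike; three or four are present in a run, an absent one gives None
- jar3: upright cream jar, amber glass with a white screw cap: plain cylinder 54 mm in diameter, 66 mm high, about 160 g; origin at the centre of its underside, z up along it. All jars are alike; three or four are present in a run, an absent one gives None
- ring_dish: sage ceramic ring dish, bystander, 90 mm in diameter, 22 mm high, origin at the centre of its underside
- tweezers: grey plastic tweezers, bystander, 110 mm long along x, 6 mm high, origin under its centre
- flip_box: aluminium box with magnetic flip lid, shut, bystander, 72 x 102 x 44 mm, origin at the centre of its underside
Not all that is in view belongs to the job. There is more than one size of the lens_case; the job needs the larger. Leave any pink look-alike of the jar1 alone.

How it is judged:
By the outcome, as a careful person would: the job done as asked, in the order asked, and still so for the second after the job is handed in, with the robot touching nothing.
Of jar0, jar1, jar2, jar3 only 3 to 4 are there at a start; the rules pass over those that are not, and their reading is None.
At some moment in a run one of jar0, jar1, jar2, jar3 may be knocked a few centimetres aside while the robot is not near it.
It also fails if it takes over 210 s, if anything falls off the work surface, if the arm or the gripper's body presses on something with over 40 N, if the wrist force passes 120 N, or if a joint passes its speed limit or range.

## Working session

There is one attempt and no reset: what is moved stays moved. The work goes in short steps, Python scripts to look and compute and a shell command to move; the robot and the scene stay as the last step left them, time stands still between calls to the robot, and variables do not carry over. Pictures are saved under pics/ and viewed, and the job is handed in when it is done.

```bash
ls; mkdir -p pics
python3 - <<'E'
from cell import *
import cv2
print(get_obs(), pinch_z)
for n in ("scene","top"):
    p=camera_params(n); print(n,p)
    cv2.imwrite(f"pics/{n}0.png",read_camera(n))
E
```

```text
pics
{'time_s': 0.0, 'qpos': array([-74.99590812,  18.44004325,  -4.01480511,  83.17479078,
         1.29587511,  78.54024661,  -3.25900862]), 'joint_velocities': array([ 0.0191608 ,  0.05287692,  0.04751827,  0.00917334, -0.08422115,
        0.03992216, -0.06125631]), 'effort': array([ 7.06079463e-04, -4.91303444e+01, -4.03353274e-01, -3.12524414e+01,
       -6.37616334e-02,  4.37788549e-02,  1.67273074e-04]), 'tool_pos': array([0.15933571, 0.62960082, 0.22145124]), 'tool_rot': array([-1.79890207e+02,  6.79660944e-03,  1.65806139e+02]), 'force': array([-0.90051081,  0.01187127, -0.41760077]), 'wrist_torque': array([ 0.00555336, -0.00958937,  0.01017983]), 'grip_width': 0.08726208420126731} 0.0187
scene {'camera_matrix': array([[364.25525591,   0.        , 317.80693801],
       [  0.        , 364.25525591, 195.21598805],
       [  0.        ,   0.        ,   1.        ]]), 'k1': -0.08516725291099182, 'R': array([[ 0.72876017,  0.68474371,  0.00588839],
       [ 0.4516765 , -0.47421228, -0.7557189 ],
       [-0.51468141,  0.55339748, -0.65486966]]), 't': array([-0.43050883, -0.18909276,  1.18148622])}
top {'camera_matrix': array([[427.52646645,   0.        , 321.55184098],
       [  0.        , 427.52646645, 195.99081705],
       [  0.        ,   0.        ,   1.        ]]), 'k1': 0.03229948423099196, 'R': array([[-0.02415502, -0.99950963,  0.01992551],
       [-0.99333625,  0.02174952, -0.11318147],
       [ 0.1126926 , -0.02252663, -0.99337452]]), 't': array([0.04051073, 0.58443192, 0.97610247])}
```

View pics/scene0.png

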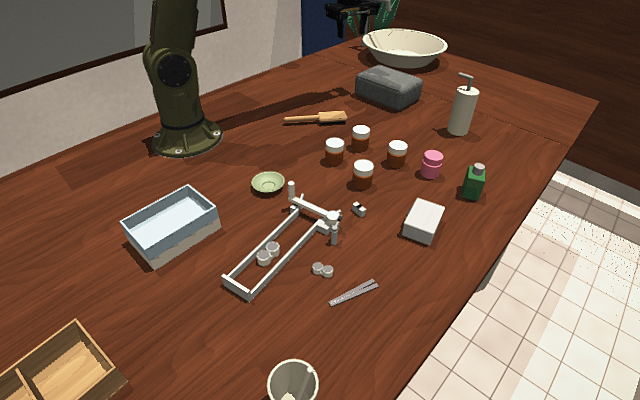

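View pics/top0.png

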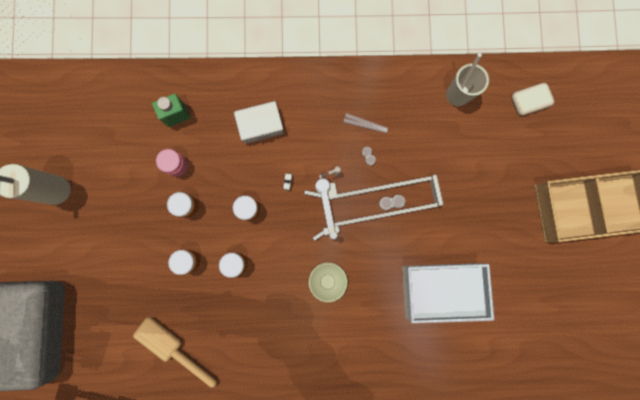

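The top view shows four amber jars with white caps at (180,204), (245,208), (181,262) and (231,265), and a pink look-alike at (171,161). The rack mouth is near (330,210) and the lane runs right. The larger lens case lies in the lane at (392,202), with a smaller one outside at (368,156). The trays are at (449,293).

```bash
cat > h.py <<'E'
import numpy as np, cv2
from cell import *
def ray(n,uv):
    p=camera_params(n); K=p["camera_matrix"]
    q=cv2.undistortPoints(np.array(uv,float).reshape(-1,1,2),K,np.array([p["k1"],0,0,0,0.]),None,None,None).reshape(-1,2)
    d=np.c_[q,np.ones(len(q))]@p["R"]; o=-p["R"].T@p["t"]
    return o,d
def onz(n,uv,z):
    o,d=ray(n,uv); s=(z-o[2])/d[:,2]; return o+s[:,None]*d
def proj(n,X):
    p=camera_params(n)
    r,_=cv2.projectPoints(np.array(X,float).reshape(-1,1,3),cv2.Rodrigues(p["R"])[0],p["t"],p["camera_matrix"],np.array([p["k1"],0,0,0,0.]))
    return r.reshape(-1,2)
def crop(n,box,name,k=5,img=None):
    im=read_camera(n) if img is None else img
    x0,y0,x1,y1=box
    cv2.imwrite(name,cv2.resize(im[y0:y1,x0:x1],None,fx=k,fy=k,interpolation=cv2.INTER_CUBIC))
E
python3 - <<'E'
from h import *
im=cv2.imread("pics/top0.png")
crop("top",(270,140,450,260),"pics/c1.png",4.4,im)
crop("top",(150,140,280,290),"pics/c2.png",4,im)
E
```

```text
(no output)
```

View pics/c1.png

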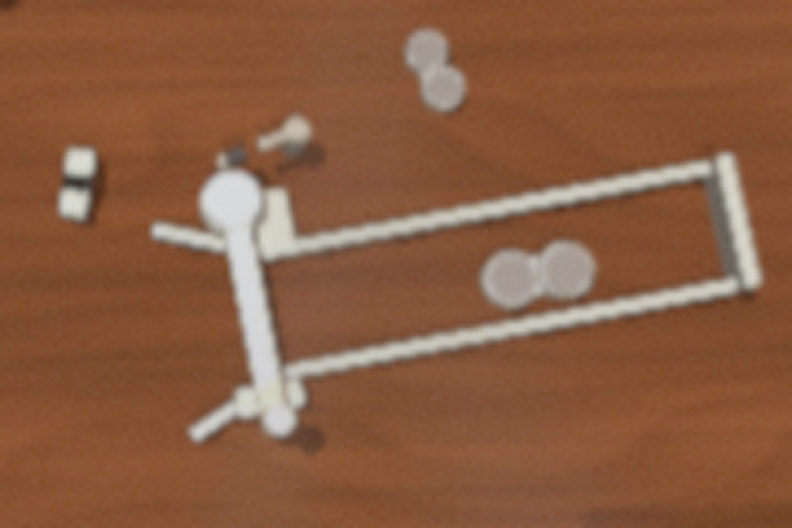

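View pics/c2.png

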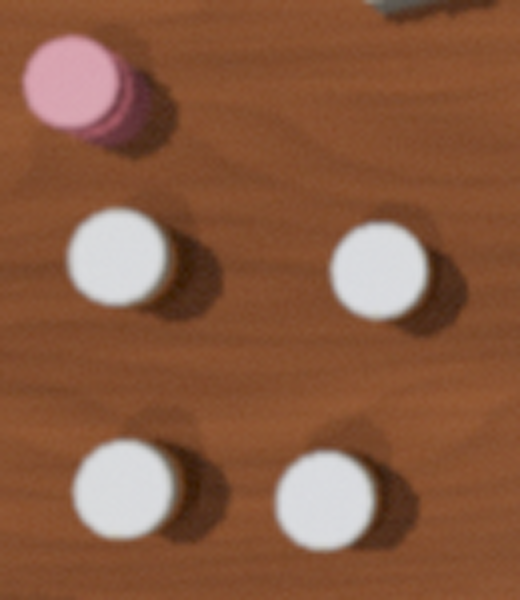

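The enlarged crop shows the rails clearly. The closed arm runs from the pivot at crop (232,203) to the post at (280,418), and the open rest block sits at (78,183). The case between the rails, at (538,274), is visibly the larger of the two. Next I'll measure everything.

```bash
cat > m.py <<'E'
from h import *
im=cv2.imread("pics/top0.png")
hsv=cv2.cvtColor(im,cv2.COLOR_BGR2HSV)
m=((hsv[...,1]<75)&(hsv[...,2]>120)).astype(np.uint8)
ys,xs=np.nonzero(m)
def line(a,b,w=3,z=.02):
    a=np.array(a,float);b=np.array(b,float);d=(b-a)/np.linalg.norm(b-a);n=np.array([-d[1],d[0]])
    P=np.c_[xs,ys]-a
    s=P@d;t=P@n;k=(s>0)&(s<np.linalg.norm(b-a))&(abs(t)<w)
    W=onz("top",np.c_[xs,ys][k],z)[:,:2]
    l=cv2.fitLine(W.astype(np.float32),cv2.DIST_L2,0,.001,.001).ravel()
    return l
c=lambda x,y:(270+x/4.4-.4,140+y/4.4-.4)
U=line(c(320,241),c(690,174));L=line(c(310,368),c(700,294));E=line(c(728,170),c(748,275),3,.034)
print(U,L,E)
for l in(U,L):print(np.degrees(np.arctan2(l[1],l[0])))
print("end",np.degrees(np.arctan2(E[1],E[0])))
d=(U[:2]+L[:2]*np.sign(U[:2]@L[:2]));d/=np.linalg.norm(d)
if d[1]>0:d=-d
n=np.array([-d[1],d[0]])
print("gap",(U[2:]-L[2:])@n)
yc=((U[2:]+L[2:])/2)@n
xe=E[2:]@d
print("stop centre along",xe)
post=onz("top",[c(280,419)],.084)[0];piv=onz("top",[c(232,203)],.05)[0]
print("post",post,"pivot",piv,np.linalg.norm(post-piv))
print("post along/across",post[:2]@d,post[:2]@n-yc, "piv",piv[:2]@d,piv[:2]@n-yc)
print("d",d,"yaw",np.degrees(np.arctan2(d[1],d[0])))
g=onz("top",[c(78,183)],.022)[0]; print("block",g[:2]@d,g[:2]@n-yc)
x0=np.mean([post[:2]@d,piv[:2]@d])
print("x0 from pivot, from stop-265:",x0,xe-.265)
np.savez("rack.npz",d=d,n=n,yc=yc,xa=post[:2]@d,xe=xe)
cap=[]
ncc,lab,st,ce=cv2.connectedComponentsWithStats(m)
for i in range(1,ncc):
    if st[i,4]>60: print(st[i],ce[i],onz("top",[ce[i]],.066)[0][:2])
E
python3 m.py
```

```text
[ 0.16937388 -0.9855519   0.60619915 -0.1248677 ] [ 0.16683432 -0.9859849   0.5387801  -0.12054314] [ 0.9874313   0.15804893  0.5923264  -0.24712007]
-80.24858
-80.39619
end 9.093667
gap 0.06573266
stop centre along 0.34317595
post [0.49220645 0.00439479 0.084     ] pivot [0.60721227 0.02504867 0.05      ] 0.12169191905080719
post along/across 0.07840974615785425 -0.05777458336211322 piv 0.07738274856737766 0.05906663254374056
d [ 0.16810425 -0.9857693 ] yaw -80.32239
block -0.0013374528405867194 0.08933501314456971
x0 from pivot, from stop-265: 0.07789624736261595 0.07817596
[    0     0   640    96 36507] [313.88147479  28.57183554] [0.98191967 0.03634264]
[512  83  42  32 902] [532.68625277  98.55764967] [ 0.80036909 -0.47256969]
[157  97  14  13 141] [163.09929078 102.68794326] [0.80613943 0.38828226]
[ 234  101   49   40 1349] [257.90956264 120.31949592] [0.7611146  0.17101012]
[344 114  44  19 330] [363.81515152 123.11515152] [ 0.75002624 -0.07473835]
[362 147  14  18 166] [368.3373494  155.53614458] [ 0.67310224 -0.082548  ]
[156 150  23  22 392] [167.14540816 160.20663265] [0.67111413 0.3773502 ]
[  0 164  30  34 811] [ 13.83600493 180.49075216] [0.63107805 0.71085241]
[ 304  175  139   66 1958] [362.48467824 202.30949949] [ 0.56489172 -0.06523667]
[167 192  25  25 502] [178.95418327 203.85458167] [0.57064524 0.34958822]
[232 195  25  25 487] [244.34086242 207.19301848] [0.55974807 0.20322526]
[379 195  26  15 294] [391.64285714 202.12585034] [ 0.56384191 -0.13190192]
[168 250  26  25 518] [180.46332046 261.96332046] [0.44103244 0.34434147]
[219 252  25  26 516] [230.81976744 264.72868217] [0.43189072 0.23350036]
[ 309  263   39   39 1169] [327.6817793  281.98203593] [0.38834932 0.01879545]
[ 402  264   92   60 4816] [446.95431894 293.1698505 ] [ 0.35755326 -0.24622659]
[   0  286   40  104 3469] [ 16.70135486 335.86624387] [0.29576414 0.68461952]
```

```bash
cat >> h.py <<'E'
try:
    _r=np.load("rack.npz"); D=_r["d"]; N=_r["n"]; YC=float(_r["yc"]); X0=.078
    O=X0*D+YC*N
    def w2r(w): w=np.atleast_2d(w)[:,:2]-O; return np.c_[w@D,w@N]
    def r2w(r): r=np.atleast_2d(r); return O+r[:,:1]*D+r[:,1:2]*N
    def caps(im):
        hsv=cv2.cvtColor(im,cv2.COLOR_BGR2HSV)
        m=((hsv[...,1]<75)&(hsv[...,2]>120)).astype(np.uint8)
        nc,lab,st,ce=cv2.connectedComponentsWithStats(m); out=[]
        for i in range(1,nc):
            w,h,a=st[i,2:]
            if 20<=w<=30 and 20<=h<=30 and 380<a<650:
                W=onz("top",[ce[i]+.5],.066)[0]; out.append((ce[i].round(1),W.round(4),w2r(W)[0].round(4)))
        return out
    def togo(wx,wy,wz):
        o=get_obs(); from scipy.spatial.transform import Rotation as R
        r=R.from_euler("xyz",o["tool_rot"],degrees=True).as_matrix()
        dd=r.T@(np.array([wx,wy,wz])-o["tool_pos"]); return dd.round(4),o["tool_pos"].round(4),o["tool_rot"].round(2)
except Exception as e: print(e)
E
python3 - <<'E'
from h import *
im=cv2.imread("pics/top0.png")
print("O",O)
for c in caps(im): print(c)
print("post",r2w([0,-.058]),"open post",r2w([-.1135,.1008]),"mid",r2w([-.12*np.sin(.95),.062-.12*np.cos(.95)]))
lc=onz("top",[[391.64+.5,202.13+.5]],.022); print("case",lc,w2r(lc))
# caps ends of case
c=lambda x,y:(270+x/4.4,140+y/4.4)
e=onz("top",[c(511,278),c(565,269)],.022);print(e,w2r(e),np.linalg.norm(e[0]-e[1]))
s=onz("top",[c(427,51),c(443,88)],.02);print("small",np.linalg.norm(s[0]-s[1]))
print("pink",w2r(onz("top",[[171,161]],.06)))
# scene cross-check of jar tops
for cc in caps(im): print(proj("scene",cc[1]))
print(proj("scene",[*r2w([0,-.058])[0],.084]), proj("scene",[*lc[0,:2],.022]))
print(togo(*r2w([0,-.058])[0],.14))
crop("scene",(210,170,370,310),"pics/c3.png",4,cv2.imread("pics/scene0.png"))
crop("top",(395,255,505,330),"pics/c4.png",6,im)
E
```

```text
O [0.54909    0.01451086]
(array([167.1, 160.2]), array([0.6699, 0.3762, 0.066 ]), array([-0.3362,  0.1799]))
(array([179. , 203.9]), array([0.5695, 0.3485, 0.066 ]), array([-0.3258,  0.0762]))
(array([244.3, 207.2]), array([0.5586, 0.2021, 0.066 ]), array([-0.1833,  0.0409]))
(array([180.5, 262. ]), array([0.4399, 0.3432, 0.066 ]), array([-0.3424, -0.0524]))
(array([230.8, 264.7]), array([0.4308, 0.2324, 0.066 ]), array([-0.2347, -0.08  ]))
post [[0.49191541 0.00476081]] open post [[0.62937574 0.14334058]] mid [[0.52499045 0.10942011]]
case [[ 0.5667999 -0.1412878  0.022    ]] [[ 0.15655863 -0.00873257]]
[[ 0.56579437 -0.12688297  0.022     ]
 [ 0.57005053 -0.15643433  0.022     ]] [[ 0.14218976 -0.00730227]
 [ 0.17203606 -0.0080744 ]] 0.029856286027705785
small 0.022363571178238992
pink [[-0.33069312  0.17939799]]
[[431.50297884 153.87225827]]
[[395.80751841 143.92201519]]
[[361.37606132 164.05447744]]
[[359.12072449 128.36228335]]
[[332.75072283 141.44476927]]
[[289.43668442 181.64958699]] [[265.87397634 248.61864768]]
(array([-0.4756, -0.5241,  0.0825]), array([0.1594, 0.6297, 0.2216]), array([-1.799e+02,  1.000e-02,  1.658e+02]))
```

View pics/c3.png

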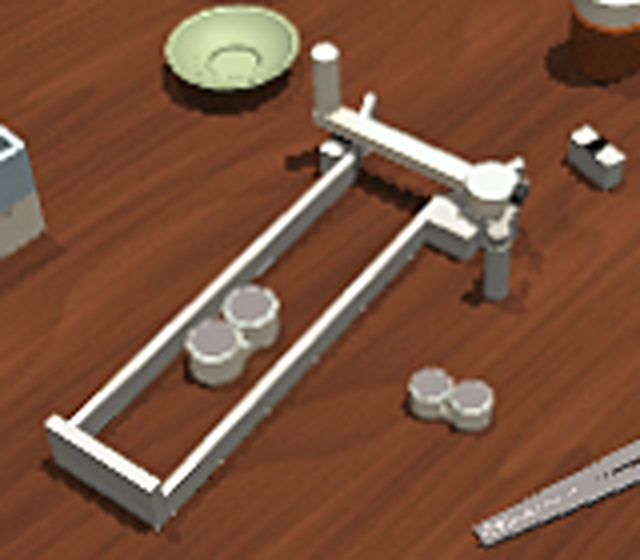

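View pics/c4.png

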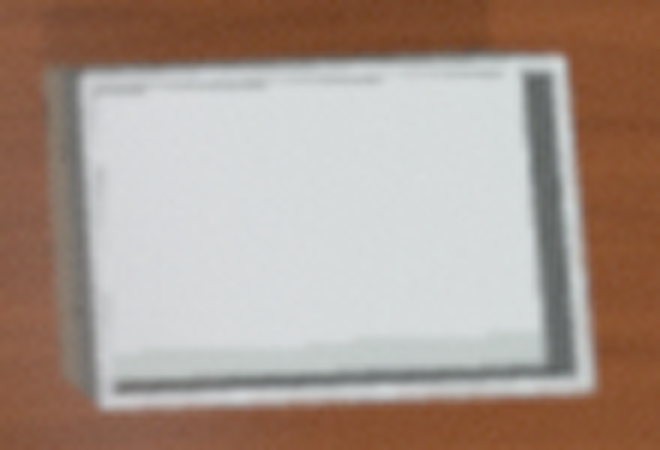

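The crop shows one case inside the lane and one outside. The one inside has a 30 mm cap spacing, so it's the larger. The other, at top (368,156), has 22 mm spacing. The jar heights and positions also agree with the scene view. The rack frame checks out, with the rail gap, post, pivot and rest block all where they should be. I'll go to the post now.

```bash
python3 -m handwheel '[[0.036,-0.03,-0.033,0.005,0],[0.036,-0.06,-0.066,0.01,0],[0.036,-0.09,-0.1,0.015,0],[0.036,-0.12,-0.133,0.02,0],[0.036,-0.15,-0.166,0.025,0],[0.036,-0.18,-0.2,0.03,0],[0.036,-0.21,-0.233,0.035,0],[0.036,-0.24,-0.266,0.04,0],[0.036,-0.27,-0.3,0.045,0],[0.036,-0.3,-0.333,0.05,0],[0.036,-0.33,-0.366,0.055,0],[0.036,-0.36,-0.4,0.06,0],[0.036,-0.39,-0.433,0.065,0],[0.036,-0.42,-0.466,0.07,0],[0.036,-0.45,-0.5,0.075,0],[0.036,-0.4756,-0.5241,0.08,0],[0.036,-0.4756,-0.5241,0.08,0],[0.036,-0.4756,-0.5241,0.08,0]]' 5
python3 - <<'E'
from h import *
print(togo(*r2w([0,-.058])[0],.05), get_obs()["qpos"].round(1))
im=read_camera("top");crop("top",(270,140,450,270),"pics/c5.png",4.4,im)
im=read_camera("scene");crop("scene",(210,100,410,260),"pics/c6.png",4,im)
E
```

```text
time_s: 1.9
tool_pos: [0.4916, 0.0049, 0.1421]
tool_rot: [-180.0, -0.1, 165.7]
force: [-1.5, 1.3, -0.3]
grip_width: 0.0358
(array([-0.0004, -0.    ,  0.0921]), array([0.4916, 0.0049, 0.1421]), array([-1.7997e+02, -7.0000e-02,  1.6568e+02])) [-36.8   2.   34.  112.1  -1.2  66.3  73.4]
```

View pics/c6.png

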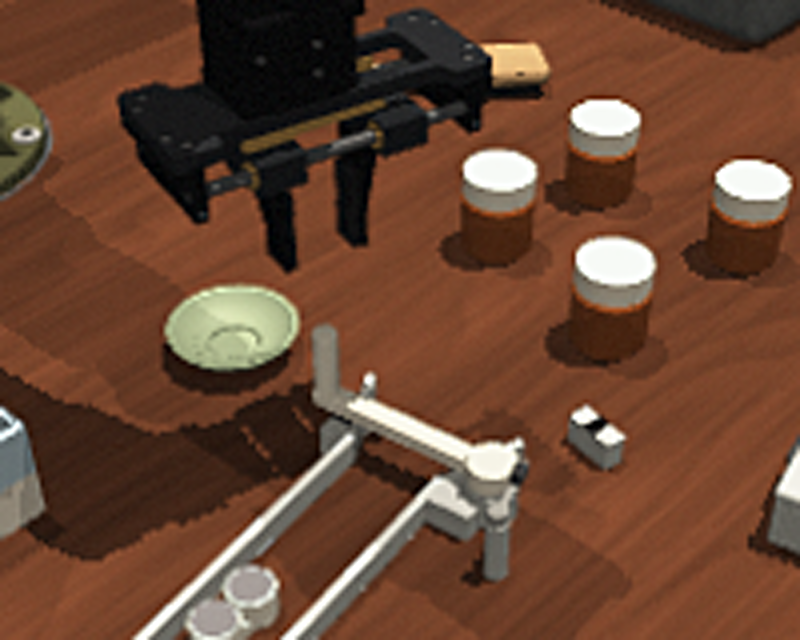

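The gripper hangs directly over the post; in this enlarged crop the fingers are near (280,240) and the post is at (325,360). Now I'll lower around it.

```bash
python3 -m handwheel '[[0.036,0,0,0.02,0],[0.036,0,0,0.04,0],[0.036,0,0,0.06,0],[0.036,0,0,0.075,0],[0.036,0,0,0.091,0],[0.036,0,0,0.091,0],[0.024,0,0,0.091,0],[0.024,0,0,0.091,0],[0.024,0,0,0.091,0],[0.024,0,0,0.091,0]]' 5
python3 - <<'E'
from h import *
o=get_obs()
q=np.linspace(.1,1.9,13)
yaw=np.radians(165.7); tx=np.array([np.cos(yaw),np.sin(yaw)]);ty=np.array([np.sin(yaw),-np.cos(yaw)])
p0=r2w([0,-.058])[0]
for a in q:
    P=r2w([-.12*np.sin(a),.062-.12*np.cos(a)])[0]-p0
    print(round(a,2),round(P@tx,3),round(P@ty,3), "tw",round(np.radians(66)*a/1.9,2))
im=read_camera("scene");crop("scene",(210,100,410,260),"pics/c7.png",4,im)
E
```

```text
time_s: 3.0
tool_pos: [0.4925, 0.0057, 0.0522]
tool_rot: [179.9, 0.1, 165.8]
force: [-0.2, -0.3, -0.1]
grip_width: 0.0249
0.1 0.004 0.011 tw 0.06
0.25 0.009 0.029 tw 0.15
0.4 0.01 0.047 tw 0.24
0.55 0.009 0.065 tw 0.33
0.7 0.006 0.082 tw 0.42
0.85 -0.001 0.099 tw 0.52
1.0 -0.009 0.115 tw 0.61
1.15 -0.02 0.129 tw 0.7
1.3 -0.033 0.141 tw 0.79
1.45 -0.048 0.152 tw 0.88
1.6 -0.064 0.16 tw 0.97
1.75 -0.081 0.165 tw 1.06
1.9 -0.099 0.168 tw 1.15
```

View pics/c7.png

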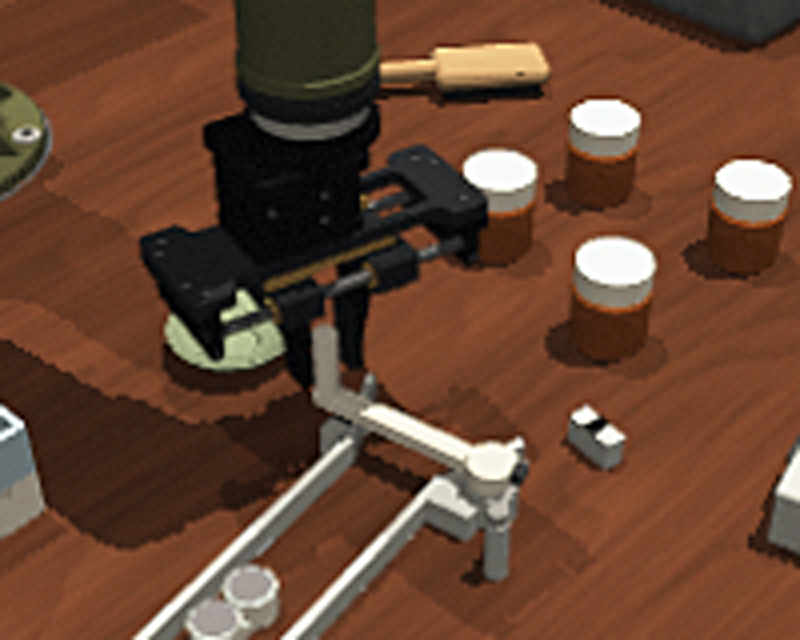

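The post at (325,360) looks to be between the fingers. I'll confirm it by closing lightly.

```bash
python3 -m handwheel '[[0.008,0,0,0,0],[0.008,0,0,0,0],[0.008,0,0,0,0],[0.008,0,0,0,0]]' 3
```

```text
time_s: 3.45
tool_pos: [0.4922, 0.0057, 0.0517]
tool_rot: [180.0, 0.0, 165.8]
force: [0.3, 0.7, 0.6]
grip_width: 0.0161
```

```bash
python3 -m handwheel '[[0.022,0,0,0,0],[0.022,0,0,0,0],[0.022,0.002,0.005,0,0.03],[0.022,0.004,0.011,0,0.06],[0.022,0.007,0.02,0,0.1],[0.022,0.009,0.029,0,0.15],[0.022,0.010,0.038,0,0.2],[0.022,0.010,0.047,0,0.24],[0.022,0.010,0.056,0,0.28],[0.022,0.009,0.065,0,0.33],[0.022,0.008,0.074,0,0.38],[0.022,0.006,0.082,0,0.42],[0.022,0.003,0.091,0,0.47],[0.022,-0.001,0.099,0,0.52],[0.022,-0.005,0.107,0,0.56],[0.022,-0.009,0.115,0,0.61],[0.022,-0.014,0.122,0,0.65],[0.022,-0.02,0.129,0,0.7],[0.022,-0.02,0.129,0,0.7]]' 5
python3 - <<'E'
from h import *
o=get_obs();yaw=np.radians(o["tool_rot"][2]); tx=np.array([np.cos(yaw),np.sin(yaw)]);ty=np.array([np.sin(yaw),-np.cos(yaw)])
p0=o["tool_pos"][:2]
for a in [1.3,1.45,1.6,1.75,1.9]:
    P=r2w([-.12*np.sin(a),.062-.12*np.cos(a)])[0]-p0
    print(round(a,2),round(P@tx,3),round(P@ty,3))
print(w2r(p0),o["qpos"].round(1),o["tool_rot"])
im=read_camera("scene");crop("scene",(210,100,410,260),"pics/c8.png",4,im)
E
```

```text
time_s: 5.35
tool_pos: [0.5444, 0.1267, 0.0516]
tool_rot: [179.9, 0.1, 125.7]
force: [1.6, 1.7, -0.8]
grip_width: 0.022
1.3 -0.003 0.016
1.45 -0.008 0.033
1.6 -0.015 0.05
1.75 -0.024 0.065
1.9 -0.036 0.079
[[-0.11136518  0.01421414]] [-45.3  17.8  34.  108.3 -11.7  57.3  29.6] [1.79884738e+02 5.70377266e-02 1.25742968e+02]
```

View pics/c8.png

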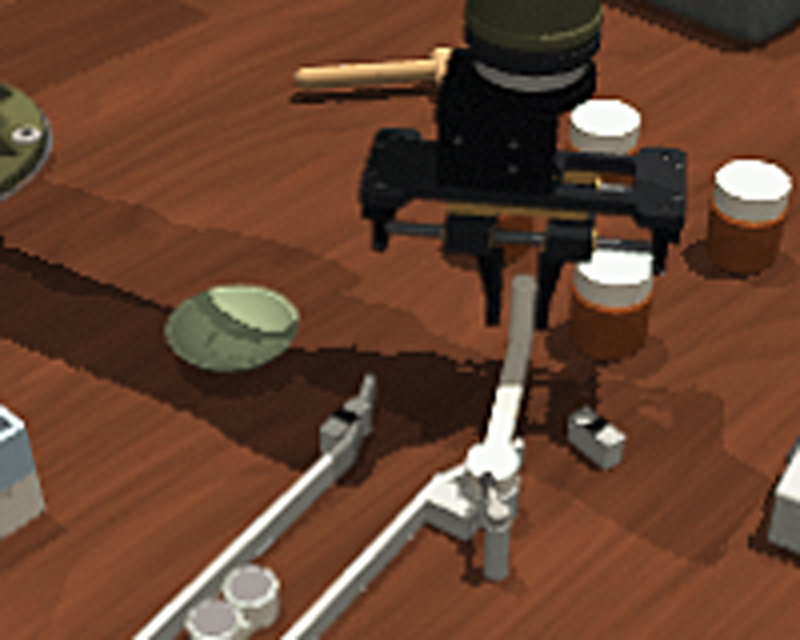

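The post has swung past centre, with the arm now pointing outwards at crop (520,290), and the nearest jar (613,290) is untouched. I'll carry on to the outer notch.

```bash
python3 -m handwheel '[[0.022,-0.001,0.008,0,0.05],[0.022,-0.003,0.016,0,0.1],[0.022,-0.005,0.025,0,0.15],[0.022,-0.008,0.033,0,0.19],[0.022,-0.011,0.042,0,0.24],[0.022,-0.015,0.05,0,0.29],[0.022,-0.019,0.058,0,0.33],[0.022,-0.024,0.065,0,0.38],[0.022,-0.03,0.072,0,0.42],[0.022,-0.036,0.079,0,0.455],[0.022,-0.037,0.081,0,0.455],[0.022,-0.037,0.081,0,0.455],[0.022,-0.037,0.081,0,0.455]]' 5
python3 - <<'E'
from h import *
o=get_obs();print(w2r(o["tool_pos"]),o["qpos"].round(1),o["tool_rot"])
im=read_camera("scene");crop("scene",(210,100,410,260),"pics/c9.png",4,im)
E
```

```text
time_s: 6.7
tool_pos: [0.6295, 0.1421, 0.0512]
tool_rot: [-179.9, 0.0, 99.6]
force: [-0.0, -0.1, 0.4]
grip_width: 0.022
[[-0.11230884  0.10067249]] [-43.6  29.1  37.   95.5 -19.4  62.    8.8] [-1.79890285e+02  1.27619558e-02  9.96261233e+01]
```

View pics/c9.png

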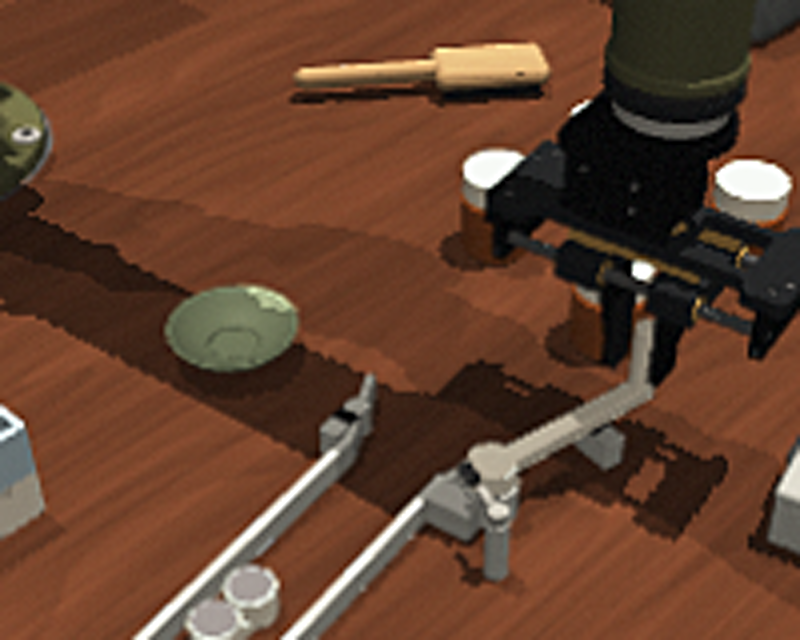

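The arm now rests over the open block at crop (600,450), at rack (-0.112, 0.101), which matches the open notch. Next I'll lift clear and go over the lens case, turned 90° so the jaws open along the lane.

```bash
python3 -m handwheel '[[0.036,0,0,0,0],[0.036,0,0,-0.005,0],[0.036,0,0,-0.03,0],[0.036,0,0,-0.06,0],[0.036,0,0,-0.1,0],[0.06,-0.03,-0.01,-0.1,0.14],[0.08,-0.06,-0.024,-0.1,0.28],[0.08,-0.09,-0.036,-0.1,0.42],[0.08,-0.12,-0.048,-0.1,0.56],[0.08,-0.15,-0.06,-0.1,0.7],[0.08,-0.18,-0.072,-0.1,0.84],[0.08,-0.21,-0.085,-0.1,0.98],[0.08,-0.24,-0.098,-0.1,1.12],[0.08,-0.269,-0.109,-0.1,1.26],[0.08,-0.269,-0.109,-0.1,1.41],[0.08,-0.269,-0.109,-0.1,1.571],[0.08,-0.269,-0.109,-0.1,1.571],[0.08,-0.269,-0.109,-0.1,1.571]]' 5
python3 - <<'E'
from h import *
o=get_obs();print(w2r(o["tool_pos"]),o["tool_rot"],o["qpos"].round(1))
im=read_camera("top");cv2.imwrite("pics/top2.png",im);crop("top",(270,120,450,260),"pics/c10.png",4.2,im)
for c in caps(im):print(c)
im=read_camera("scene");crop("scene",(210,170,370,310),"pics/c11.png",4,im)
E
```

```text
time_s: 8.55
tool_pos: [0.5679, -0.1403, 0.1517]
tool_rot: [-180.0, -0.0, 9.8]
force: [-0.0, -0.2, 0.1]
grip_width: 0.08
[[ 0.15577176 -0.00744907]] [-1.79989990e+02 -3.26658413e-03  9.82634447e+00] [-40.   22.2  63.4  99.7 -20.9  71.2 -51.6]
(array([167.2, 160.2]), array([0.6699, 0.3761, 0.066 ]), array([-0.3361,  0.1799]))
(array([178.9, 203.9]), array([0.5695, 0.3485, 0.066 ]), array([-0.3258,  0.0762]))
(array([244.3, 207.2]), array([0.5586, 0.2021, 0.066 ]), array([-0.1833,  0.041 ]))
(array([180.5, 262. ]), array([0.4399, 0.3432, 0.066 ]), array([-0.3424, -0.0524]))
(array([230.8, 264.7]), array([0.4308, 0.2324, 0.066 ]), array([-0.2347, -0.08  ]))
```

View pics/c10.png

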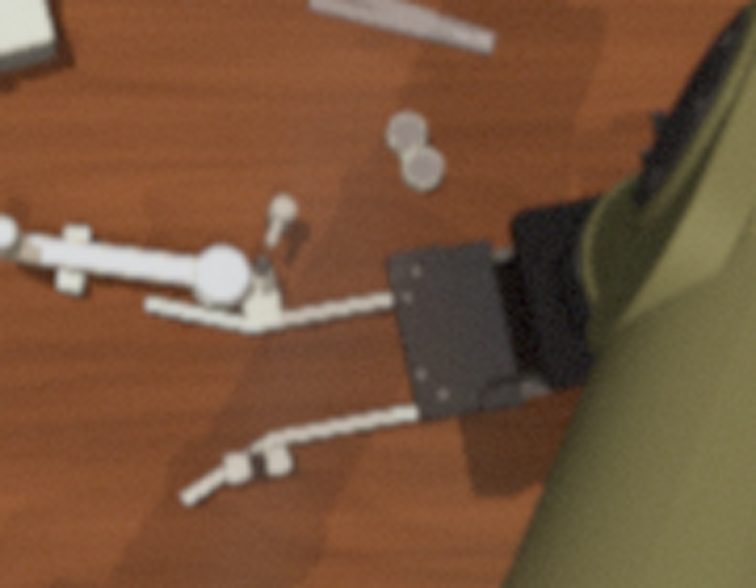

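View pics/c11.png

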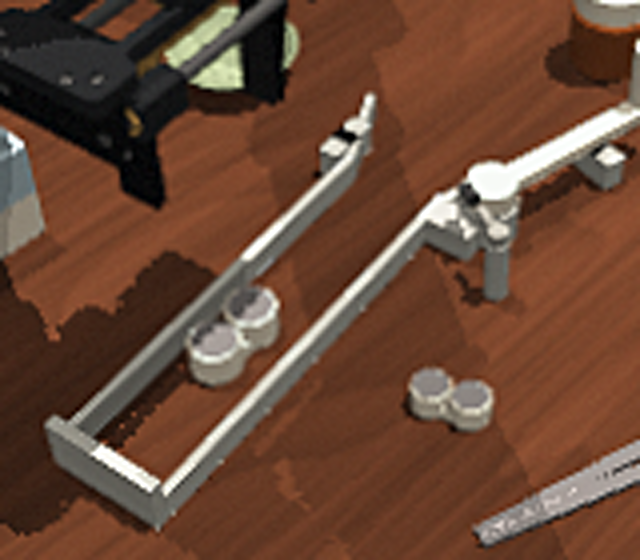

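The gate holds in its open notch. The case is still in the lane at crop (232,330), under the gripper, so I'll descend onto it.

```bash
python3 -m handwheel '[[0.08,0,0,0.03,0],[0.08,0,0,0.06,0],[0.08,0,0,0.09,0],[0.08,0,0,0.11,0],[0.08,0,0,0.125,0],[0.08,0,0,0.135,0],[0.08,0,0,0.142,0],[0.08,0,0,0.145,0],[0.08,0,0,0.145,0],[0.05,0,0,0.145,0],[0.05,0,0,0.145,0],[0.05,0,0,0.145,0],[0.05,0,0,0.145,0],[0.05,0,0,0.145,0]]' 8
python3 - <<'E'
from h import *
o=get_obs();print(w2r(o["tool_pos"]),o["qpos"].round(1))
E
```

```text
time_s: 10.05
tool_pos: [0.5682, -0.1407, 0.0069]
tool_rot: [180.0, -0.0, 9.6]
force: [-1.1, 1.8, 2.2]
grip_width: 0.0595
[[ 0.15617229 -0.0072206 ]] [-32.6  32.2  54.9 106.6 -31.1  57.6 -44.8]
```

Gripped at 59.5 mm, which matches the 60 mm case. Next I'll lift it and work out the tray position.

```bash
python3 -m handwheel '[[0.05,0,0,-0.01,0],[0.05,0,0,-0.03,0],[0.05,0,0,-0.06,0],[0.05,0,0,-0.09,0],[0.05,0,0,-0.12,0],[0.05,0,0,-0.14,0],[0.05,0,0,-0.14,0]]' 10
python3 - <<'E'
from h import *
c=[(395+x/6,255+y/6) for x,y in ((82,68),(567,57),(592,388),(100,405))]
w=onz("top",c,.07);print(w, w.mean(0), [np.linalg.norm(w[i]-w[i-1]).round(3) for i in range(4)])
t=w.mean(0)
for dx in (0,.015,.02,.03): print(togo(t[0]+dx,t[1],.15))
print(get_obs()["qpos"].round(1),get_obs()["grip_width"])
im=read_camera("scene");crop("scene",(110,150,310,310),"pics/c12.png",4,im)
E
```

```text
time_s: 10.75
tool_pos: [0.5697, -0.1415, 0.1499]
tool_rot: [179.9, -0.3, 9.6]
force: [1.1, -0.5, -1.1]
grip_width: 0.0597
[[ 0.41857554 -0.16294156  0.07      ]
 [ 0.41862475 -0.34392509  0.07      ]
 [ 0.29890143 -0.34417357  0.07      ]
 [ 0.29685829 -0.16342301  0.07      ]] [ 0.35824    -0.25361581  0.07      ] [np.float64(0.122), np.float64(0.181), np.float64(0.12), np.float64(0.181)]
(array([-0.2272,  0.0753, -0.0013]), array([ 0.5697, -0.1415,  0.1499]), array([179.94,  -0.32,   9.6 ]))
(array([-0.2124,  0.0778, -0.0012]), array([ 0.5697, -0.1415,  0.1499]), array([179.94,  -0.32,   9.6 ]))
(array([-0.2075,  0.0786, -0.0011]), array([ 0.5697, -0.1415,  0.1499]), array([179.94,  -0.32,   9.6 ]))
(array([-0.1976,  0.0803, -0.0011]), array([ 0.5697, -0.1415,  0.1499]), array([179.94,  -0.32,   9.6 ]))
[-39.9  22.4  63.4  99.8 -21.3  70.7 -51.5] 0.0596918409005025
```

View pics/c12.png

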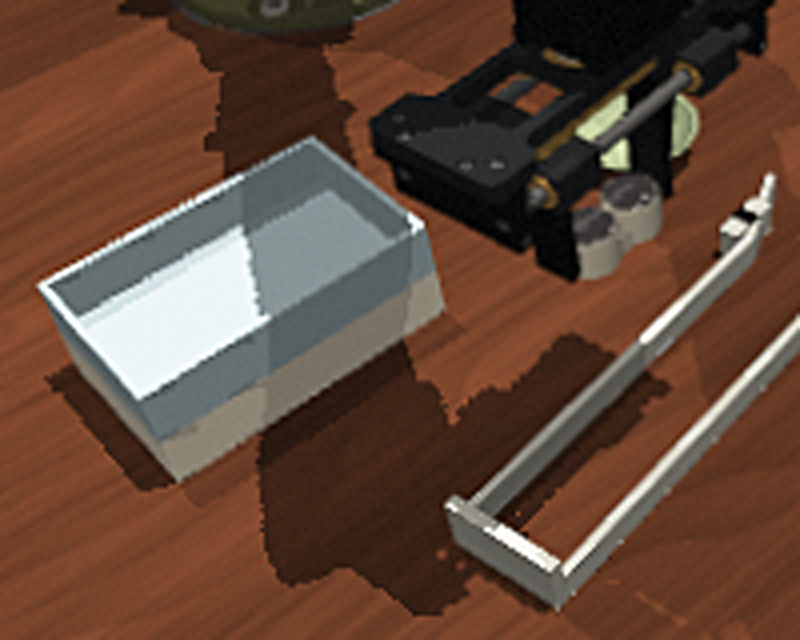

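The case is held in the jaws at crop (610,230), and the tray corners give 122 x 181 mm, matching the spec. I'll carry it over the tray.

```bash
python3 -m handwheel '[[0.05,-0.025,0.009,0,0],[0.05,-0.05,0.018,0,0],[0.05,-0.075,0.027,0,0],[0.05,-0.1,0.037,0,0],[0.05,-0.125,0.046,0,0],[0.05,-0.15,0.055,0,0],[0.05,-0.175,0.064,0,0],[0.05,-0.2,0.073,0,0],[0.05,-0.2124,0.0778,0,0],[0.05,-0.2124,0.0778,0,0],[0.05,-0.2124,0.0778,0,0]]' 10
python3 - <<'E'
from h import *
print(togo(.373,-.2536,.0455),get_obs()["qpos"].round(1))
im=read_camera("top");crop("top",(375,225,525,345),"pics/c13.png",5,im)
E
```

```text
time_s: 11.9
tool_pos: [0.3715, -0.2522, 0.1461]
tool_rot: [-180.0, -0.0, 9.6]
force: [1.0, -0.1, -0.9]
grip_width: 0.0593
(array([0.0012, 0.0017, 0.1006]), array([ 0.3715, -0.2522,  0.1461]), array([-1.7995e+02, -1.0000e-02,  9.6200e+00])) [-39.2 -13.1  64.6 117.7  12.7  68.5 -60.3]
```

View pics/c13.png

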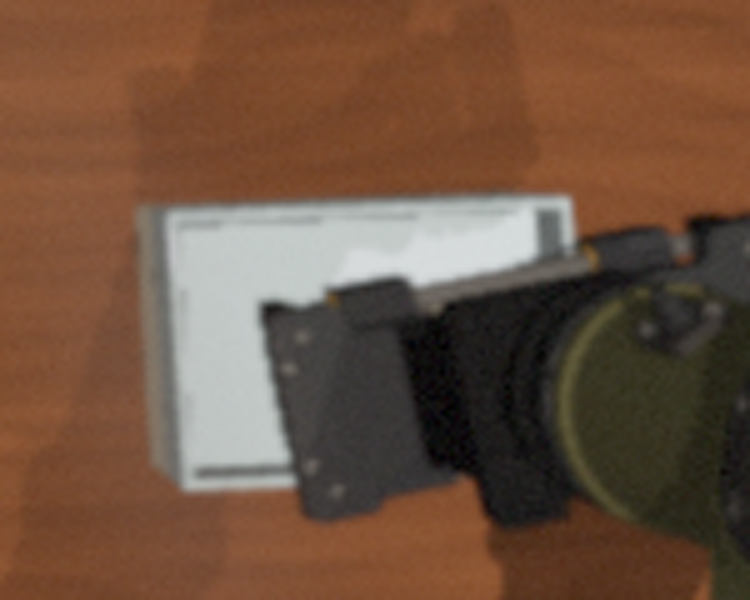

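```bash
python3 -m handwheel '[[0.05,0.001,0.002,0.02,0],[0.05,0.001,0.002,0.04,0],[0.05,0.001,0.002,0.06,0],[0.05,0.001,0.002,0.08,0],[0.05,0.001,0.002,0.09,0],[0.05,0.001,0.002,0.096,0],[0.05,0.001,0.002,0.0995,0],[0.05,0.001,0.002,0.0995,0],[0.05,0.001,0.002,0.0995,0]]' 10; python3 -c "
from h import *
print(togo(.373,-.2536,.0455),get_obs()['qpos'].round(1))"
```

```text
time_s: 12.85
tool_pos: [0.3733, -0.2547, 0.0475]
tool_rot: [180.0, -0.0, 9.6]
force: [-0.6, 0.5, 0.3]
grip_width: 0.0597
(array([-0.0002, -0.0012,  0.002 ]), array([ 0.3733, -0.2547,  0.0475]), array([ 1.7998e+02, -5.0000e-02,  9.6400e+00])) [-33.9   7.2  68.7 123.3  -8.3  54.4 -40.8]
```

```bash
python3 -m handwheel '[[0.05,0,0,0.001,0],[0.05,0,0,0.002,0],[0.05,0,0,0.002,0],[0.072,0,0,0.002,0],[0.072,0,0,0.002,0],[0.072,0,0,0.002,0],[0.072,0,0,-0.02,0],[0.072,0,0,-0.05,0],[0.072,0,0,-0.08,0],[0.072,0,0,-0.1,0],[0.072,0,0,-0.1,0]]' 10
python3 - <<'E'
from h import *
print(get_obs()["qpos"].round(1),get_obs()["grip_width"])
im=read_camera("scene");crop("scene",(110,150,310,310),"pics/c14.png",4,im)
im=read_camera("top")
for c in caps(im):print(c)
E
```

```text
time_s: 13.95
tool_pos: [0.3749, -0.2553, 0.1496]
tool_rot: [180.0, -0.4, 9.6]
force: [0.4, 0.2, -0.6]
grip_width: 0.0719
[-36.7 -11.7  63.1 117.2  11.   68.2 -58.6] 0.07193636054984266
(array([167.1, 160.2]), array([0.6699, 0.3763, 0.066 ]), array([-0.3364,  0.1799]))
(array([178.9, 203.8]), array([0.5695, 0.3485, 0.066 ]), array([-0.3258,  0.0763]))
(array([244.3, 207.2]), array([0.5586, 0.2022, 0.066 ]), array([-0.1834,  0.041 ]))
(array([180.4, 262. ]), array([0.4398, 0.3433, 0.066 ]), array([-0.3424, -0.0524]))
(array([230.8, 264.8]), array([0.4307, 0.2324, 0.066 ]), array([-0.2346, -0.0801]))
```

View pics/c14.png

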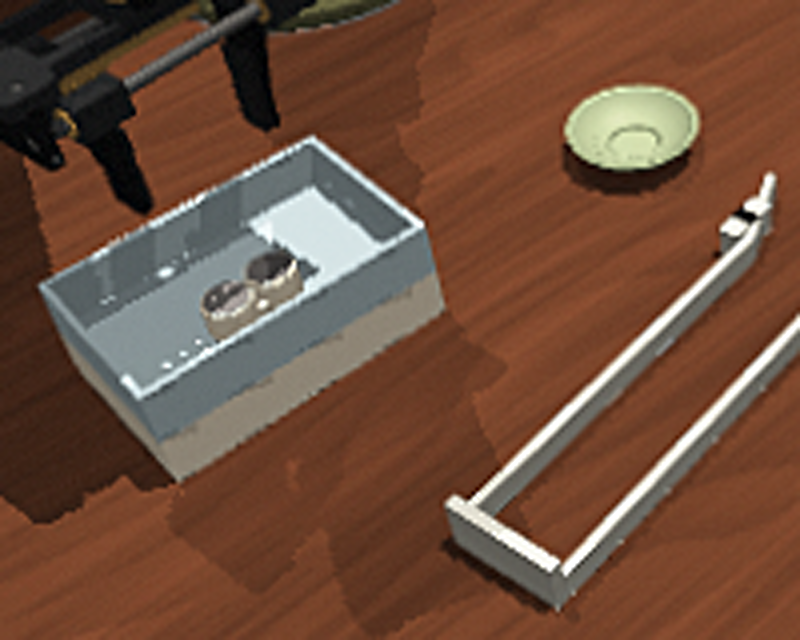

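The case lies flat in the blue tray at crop (250,290). Next is the nearest jar, at rack (-0.183, 0.041).

Run:
```python
from h import *
print(togo(.5586,.2022,.15), "yaw wanted",np.degrees(np.arctan2(D[1],D[0]))+180)
```

```text
(array([ 0.2594, -0.4193, -0.0026]), array([ 0.3728, -0.2545,  0.1469]), array([-1.7996e+02, -6.0000e-02,  9.6100e+00])) yaw wanted 99.67761
```

```bash
python3 -m handwheel '[[0.07,0.02,-0.03,0,0],[0.07,0.04,-0.06,0,-0.13],[0.07,0.058,-0.09,0,-0.26],[0.07,0.075,-0.12,0,-0.39],[0.07,0.093,-0.15,0,-0.52],[0.07,0.11,-0.18,0,-0.65],[0.07,0.13,-0.21,0,-0.78],[0.07,0.15,-0.24,0,-0.91],[0.07,0.167,-0.27,0,-1.04],[0.07,0.185,-0.3,0,-1.17],[0.07,0.204,-0.33,0,-1.3],[0.07,0.223,-0.36,0,-1.43],[0.07,0.241,-0.39,0,-1.571],[0.07,0.2594,-0.4193,0,-1.571],[0.07,0.2594,-0.4193,0,-1.571],[0.07,0.2594,-0.4193,0,-1.571]]' 6
python3 - <<'E'
from h import *
print(togo(.5586,.2022,.032), get_obs()["qpos"].round(1))
im=read_camera("scene");crop("scene",(290,80,450,220),"pics/c15.png",4,im)
E
```

```text
time_s: 15.65
tool_pos: [0.5577, 0.2018, 0.1447]
tool_rot: [-179.8, 0.2, 99.7]
force: [-0.0, -0.8, -0.6]
grip_width: 0.0703
(array([0.0007, 0.0013, 0.1127]), array([0.5577, 0.2018, 0.1447]), array([-179.81,    0.19,   99.67])) [-58.9  17.8  43.6  98.4 -12.8  69.2  -2.4]
```

View pics/c15.png

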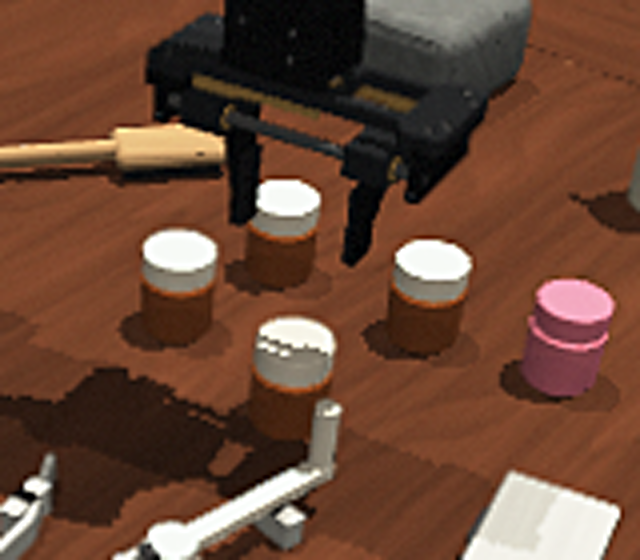

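The gripper is above the jar at crop (293,360). I'll lower around it and grip lightly.

```bash
python3 -m handwheel '[[0.07,0.001,0.001,0.03,0],[0.07,0.001,0.001,0.06,0],[0.07,0.001,0.001,0.085,0],[0.07,0.001,0.001,0.1,0],[0.07,0.001,0.001,0.112,0],[0.07,0.001,0.001,0.112,0],[0.05,0.001,0.001,0.112,0],[0.05,0.001,0.001,0.112,0],[0.05,0.001,0.001,0.112,0],[0.05,0.001,0.001,0.112,0],[0.05,0.001,0.001,0.112,0]]' 4
python3 -c "
from h import *
print(w2r(get_obs()['tool_pos']),get_obs()['tool_pos'],get_obs()['tool_rot'])"
```

```text
time_s: 16.8
tool_pos: [0.5604, 0.2037, 0.0362]
tool_rot: [179.9, -0.0, 99.6]
force: [0.5, -0.8, 4.4]
grip_width: 0.054
[[-0.18456455  0.0429818 ]] [0.56043408 0.20367432 0.03624617] [ 1.79862696e+02 -4.69608746e-02  9.96298644e+01]
```

```bash
python3 -m handwheel '[[0.06,0,0,0,0],[0.06,0,0,0,0],[0.06,0,0,0,0],[0.05,0,0,0,0],[0.05,0,0,0,0],[0.05,0,0,0,0],[0.05,0,0,0,0]]' 4
python3 -c "
from h import *
print(w2r(get_obs()['tool_pos']),get_obs()['tool_pos'],get_obs()['force'])"
```

```text
time_s: 17.5
tool_pos: [0.5591, 0.2032, 0.0349]
tool_rot: [-180.0, 0.0, 99.6]
force: [0.1, -0.5, -1.0]
grip_width: 0.0543
[[-0.18433762  0.04158276]] [0.5590931  0.20321544 0.03485232] [ 0.12853045 -0.52466176 -1.02916943]
```

```bash
python3 -m handwheel '[[0.05,-0.005,-0.003,0,0],[0.05,-0.014,-0.009,0,0],[0.05,-0.025,-0.015,0,0],[0.05,-0.036,-0.021,0,0],[0.05,-0.047,-0.027,0,0],[0.05,-0.058,-0.033,0,0],[0.05,-0.069,-0.037,0,0],[0.05,-0.08,-0.041,0,0],[0.05,-0.09,-0.042,0,0],[0.05,-0.1,-0.042,0,0],[0.05,-0.11,-0.042,0,0],[0.05,-0.12,-0.042,0,0],[0.05,-0.12,-0.042,0,0],[0.05,-0.12,-0.042,0,0]]' 5
python3 - <<'E'
from h import *
o=get_obs();print(w2r(o['tool_pos']),o['tool_pos'],o['force'])
im=read_camera("scene");crop("scene",(250,90,410,230),"pics/c16.png",4,im)
im=read_camera("top");crop("top",(200,140,380,260),"pics/c17.png",4,im)
E
```

```text
time_s: 18.9
tool_pos: [0.5381, 0.0779, 0.035]
tool_rot: [180.0, -0.0, 99.6]
force: [-0.5, 0.4, -1.6]
grip_width: 0.0541
[[-0.06429804 -0.00015079]] [0.53813261 0.07786853 0.03501471] [-0.49417122  0.44894521 -1.63496698]
```

View pics/c16.png

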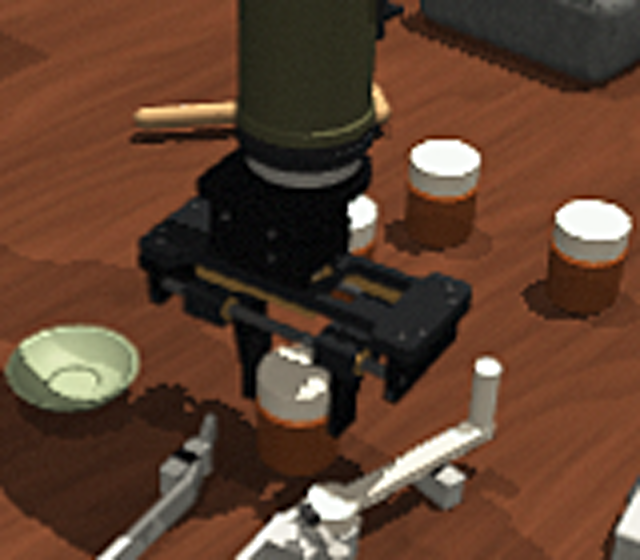

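View pics/c17.png

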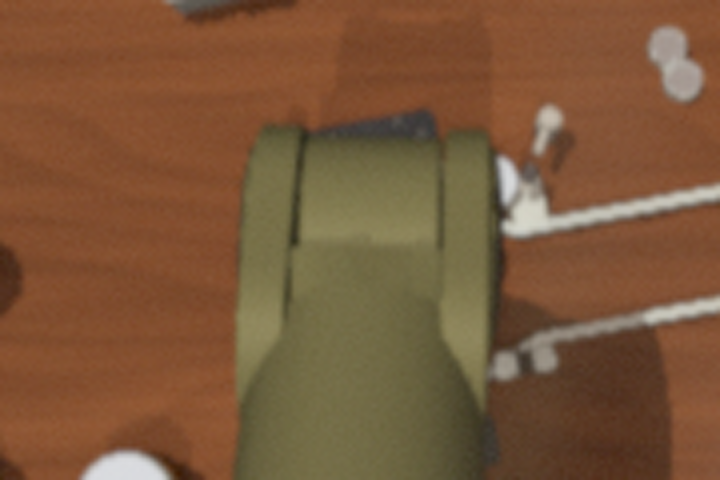

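The jar stands upright in the jaws in line with the mouth, at rack (-0.064, 0.000). I'll slide it in slowly.

```bash
python3 -m handwheel '[[0.05,-0.008,0,0,0],[0.05,-0.016,0,0,0],[0.05,-0.024,0,0,0],[0.05,-0.032,0,0,0],[0.05,-0.04,0,0,0],[0.05,-0.048,0,0,0],[0.05,-0.056,0,0,0],[0.05,-0.064,0,0,0],[0.05,-0.072,0,0,0],[0.05,-0.08,0,0,0],[0.05,-0.088,0,0,0],[0.05,-0.096,0,0,0],[0.05,-0.104,0,0,0],[0.05,-0.112,0,0,0],[0.05,-0.12,0,0,0],[0.05,-0.12,0,0,0]]' 5
python3 - <<'E'
from h import *
o=get_obs();print(w2r(o['tool_pos']),o['tool_pos'],o['force'])
im=read_camera("scene");crop("scene",(210,130,370,270),"pics/c18.png",4,im)
E
```

```text
time_s: 20.6
tool_pos: [0.5584, -0.0423, 0.0352]
tool_rot: [180.0, 0.1, 99.5]
force: [0.9, -0.1, -1.2]
grip_width: 0.054
[[ 0.05757063 -0.00041273]] [ 0.55836104 -0.04230988  0.03518326] [ 0.90318309 -0.14723517 -1.17232352]
```

View pics/c18.png

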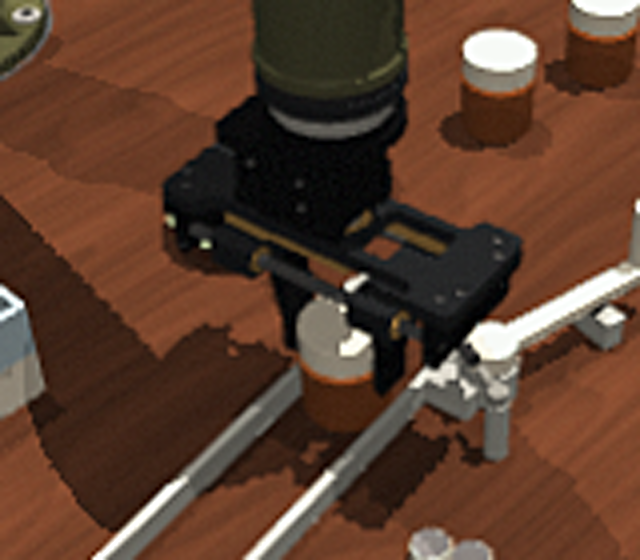

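It's between the rails without contact force. On to the end of the lane.

```bash
python3 -m handwheel '[[0.05,-0.008,0,0,0],[0.05,-0.02,0,0,0],[0.05,-0.032,0,0,0],[0.05,-0.044,0,0,0],[0.05,-0.056,0,0,0],[0.05,-0.068,0,0,0],[0.05,-0.08,0,0,0],[0.05,-0.092,0,0,0],[0.05,-0.104,0,0,0],[0.05,-0.116,0,0,0],[0.05,-0.128,0,0,0],[0.05,-0.14,0,0,0],[0.05,-0.152,0,0,0],[0.05,-0.163,0,0,0],[0.05,-0.173,0,0,0],[0.05,-0.173,0,0,0],[0.05,-0.173,0,0,0]]' 5
python3 - <<'E'
from h import *
o=get_obs();print(w2r(o['tool_pos']),o['tool_pos'],o['force'])
E
python3 -m handwheel '[[0.066,0,0,0,0],[0.066,0,0,0,0],[0.066,0,0,0,0],[0.066,0,0,-0.03,0],[0.066,0,0,-0.07,0],[0.066,0,0,-0.11,0],[0.066,0,0,-0.11,0],[0.066,0.03,0,-0.11,0],[0.066,0.07,0,-0.11,0],[0.066,0.11,0,-0.11,0],[0.066,0.15,0,-0.11,0],[0.066,0.19,0,-0.11,0],[0.066,0.22,-0.02,-0.11,0],[0.066,0.25,-0.04,-0.11,0],[0.066,0.28,-0.06,-0.11,0],[0.066,0.32,-0.08,-0.11,0],[0.066,0.36,-0.08,-0.11,0],[0.066,0.4,-0.08,-0.11,0],[0.066,0.4,-0.08,-0.11,0]]' 5
python3 - <<'E'
from h import *
o=get_obs();print(w2r(o['tool_pos']),o['tool_pos'],o['qpos'].round(1))
im=read_camera("top");cv2.imwrite("pics/top3.png",im)
for c in caps(im):print(c)
im=read_camera("scene");cv2.imwrite("pics/scene3.png",im)
E
```

```text
time_s: 22.35
tool_pos: [0.587, -0.2115, 0.035]
tool_rot: [-180.0, 0.0, 99.6]
force: [1.1, 1.1, -1.1]
grip_width: 0.0541
[[ 0.22917427 -0.00063742]] [ 0.58698684 -0.21150923  0.03499365] [ 1.11578828  1.05593344 -1.11788191]
time_s: 24.25
tool_pos: [0.439, 0.176, 0.1447]
tool_rot: [-180.0, -0.1, 100.2]
force: [-0.2, -0.4, -0.4]
grip_width: 0.066
[[-0.17768881 -0.08137834]] [0.43899953 0.17599096 0.14471912] [-61.3  -1.2  36.3 114.4   0.7  66.6 -15.1]
(array([167.1, 160.2]), array([0.67  , 0.3763, 0.066 ]), array([-0.3363,  0.18  ]))
(array([178.9, 203.9]), array([0.5694, 0.3486, 0.066 ]), array([-0.3259,  0.0762]))
```

View pics/top3.png

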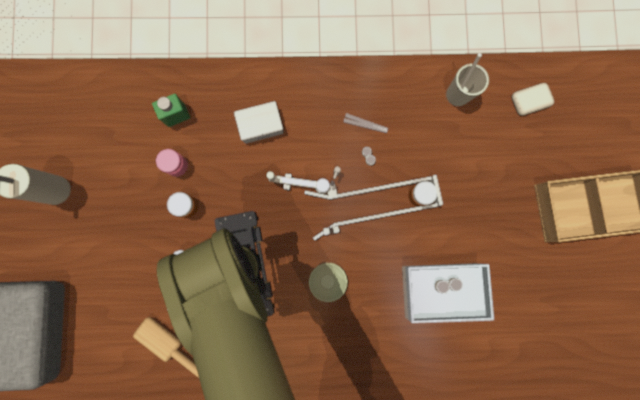

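View pics/scene3.png

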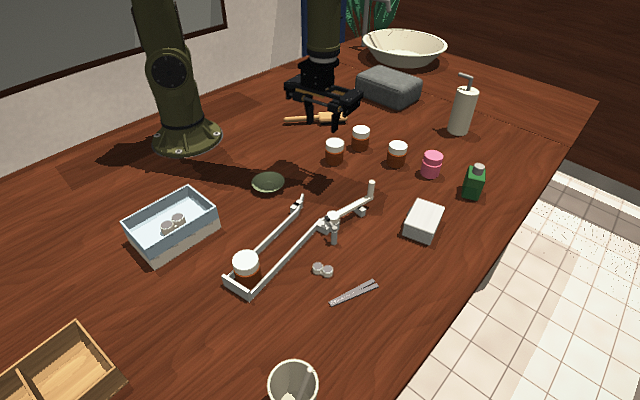

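Jar 1 stands at the end of the lane, top (425,193), and the case is in the tray at top (448,284). The other three jars are where they were. Next jar: rack (-0.235, -0.080).

```bash
python3 -m handwheel '[[0.07,0.03,0.001,0,0],[0.07,0.057,0.001,0,0],[0.07,0.057,0.001,0,0],[0.07,0.057,0.001,0,0]]' 5
python3 - <<'E'
from h import *
print(togo(.4307,.2324,.034),w2r(get_obs()['tool_pos']))
im=read_camera("scene");crop("scene",(290,80,450,220),"pics/c19.png",4,im)
E
```

```text
time_s: 24.75
tool_pos: [0.433, 0.225, 0.1447]
tool_rot: [-180.0, 0.1, 99.6]
force: [-0.6, -1.1, 0.2]
grip_width: 0.0698
(array([ 0.0079, -0.001 ,  0.1107]), array([0.433 , 0.225 , 0.1447]), array([-1.7997e+02,  8.0000e-02,  9.9570e+01])) [[-0.22696    -0.07906052]]
```

View pics/c19.png

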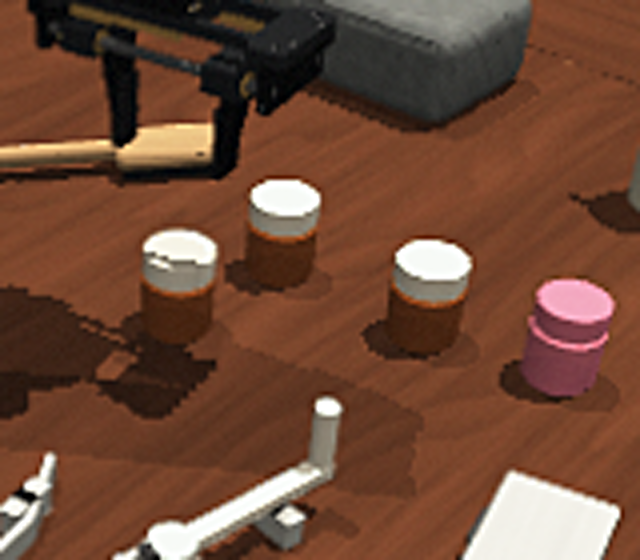

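The target jar (180,285) is right below the gripper. I'll lower and grip.

```bash
python3 -m handwheel '[[0.07,0.008,-0.001,0.005,0],[0.07,0.008,-0.001,0.03,0],[0.07,0.008,-0.001,0.06,0],[0.07,0.008,-0.001,0.085,0],[0.07,0.008,-0.001,0.1,0],[0.07,0.008,-0.001,0.109,0],[0.07,0.008,-0.001,0.109,0],[0.07,0.008,-0.001,0.109,0],[0.05,0.008,-0.001,0.109,0],[0.05,0.008,-0.001,0.109,0],[0.05,0.008,-0.001,0.109,0],[0.05,0.008,-0.001,0.109,0],[0.05,0.008,-0.001,0.109,0]]' 4
python3 -c "
from h import *
print(w2r(get_obs()['tool_pos']),get_obs()['tool_pos'],get_obs()['force'])"
```

```text
time_s: 26.1
tool_pos: [0.4313, 0.2346, 0.0368]
tool_rot: [179.9, -0.1, 99.6]
force: [2.2, 0.5, 3.9]
grip_width: 0.054
[[-0.23678328 -0.07915374]] [0.43125844 0.23461844 0.03684209] [2.15062416 0.5022704  3.93956376]
```

```bash
python3 -m handwheel '[[0.05,-0.004,0.003,0,0],[0.05,-0.012,0.009,0,0],[0.05,-0.022,0.016,0,0],[0.05,-0.032,0.024,0,0],[0.05,-0.042,0.031,0,0],[0.05,-0.053,0.039,0,0],[0.05,-0.064,0.047,0,0],[0.05,-0.075,0.055,0,0],[0.05,-0.086,0.063,0,0],[0.05,-0.097,0.071,0,0],[0.05,-0.108,0.077,0,0],[0.05,-0.118,0.079,0,0],[0.05,-0.13,0.079,0,0],[0.05,-0.14,0.079,0,0],[0.05,-0.15,0.079,0,0],[0.05,-0.16,0.079,0,0],[0.05,-0.17,0.079,0,0],[0.05,-0.17,0.079,0,0],[0.05,-0.17,0.079,0,0]]' 5
python3 - <<'E'
from h import *
o=get_obs();print(w2r(o['tool_pos']),o['tool_pos'],o['force'],o['tool_rot'])
im=read_camera("scene");crop("scene",(250,90,410,230),"pics/c20.png",4,im)
E
```

```text
time_s: 28.0
tool_pos: [0.5368, 0.0772, 0.0362]
tool_rot: [-180.0, 0.1, 99.5]
force: [-0.8, -3.5, 5.0]
grip_width: 0.0537
[[-0.06390771 -0.0015608 ]] [0.53680829 0.07724673 0.03618299] [-0.84329484 -3.52426178  5.0397222 ] [-1.79995617e+02  1.42372853e-01  9.95386053e+01]
```

View pics/c20.png

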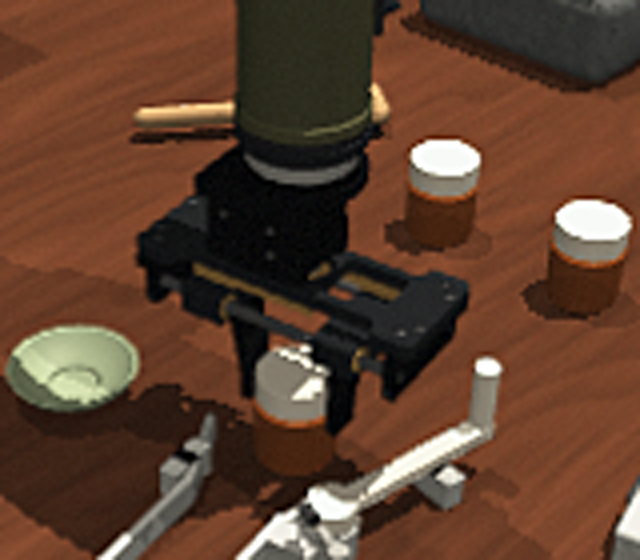

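```bash
python3 -m handwheel '[[0.05,-0.004,0.001,-0.001,0],[0.05,-0.012,0.001,-0.001,0],[0.05,-0.022,0.0015,-0.001,0],[0.05,-0.032,0.0015,-0.001,0],[0.05,-0.042,0.0015,-0.001,0],[0.05,-0.052,0.0015,-0.001,0],[0.05,-0.062,0.0015,-0.001,0],[0.05,-0.072,0.0015,-0.001,0],[0.05,-0.082,0.0015,-0.001,0],[0.05,-0.092,0.0015,-0.001,0],[0.05,-0.102,0.0015,-0.001,0],[0.05,-0.112,0.0015,-0.001,0],[0.05,-0.124,0.0015,-0.001,0],[0.05,-0.136,0.0015,-0.001,0],[0.05,-0.148,0.0015,-0.001,0],[0.05,-0.16,0.0015,-0.001,0],[0.05,-0.17,0.0015,-0.001,0],[0.05,-0.178,0.0015,-0.001,0],[0.05,-0.178,0.0015,-0.001,0]]' 5
python3 - <<'E'
from h import *
o=get_obs();print(w2r(o['tool_pos']),o['tool_pos'],o['force'],o['tool_rot'])
E
```

```text
time_s: 29.95
tool_pos: [0.568, -0.0973, 0.0372]
tool_rot: [180.0, 0.0, 99.5]
force: [0.1, 0.2, -1.5]
grip_width: 0.0541
[[ 0.11339069 -0.00015768]] [ 0.56799605 -0.0972927   0.03716247] [ 0.08760917  0.24193245 -1.50425393] [1.79990804e+02 4.65297619e-02 9.95084959e+01]
```

```bash
python3 -m handwheel '[[0.05,-0.005,0,0,0],[0.05,-0.014,0,0,0],[0.05,-0.024,0,0,0],[0.05,-0.034,0,0,0],[0.05,-0.044,0,0,0],[0.05,-0.052,0,0,0],[0.05,-0.059,0,0,0],[0.05,-0.059,0,0,0],[0.05,-0.059,0,0,0]]' 5
python3 - <<'E'
from h import *
o=get_obs();print(w2r(o['tool_pos']),o['tool_pos'],o['force'])
E
python3 -m handwheel '[[0.066,0,0,0,0],[0.066,0,0,0,0],[0.066,0,0,0,0],[0.066,0,0,-0.03,0],[0.066,0,0,-0.07,0],[0.066,0,0,-0.11,0],[0.066,0,0,-0.11,0],[0.066,0.03,0,-0.11,0],[0.066,0.07,0,-0.11,0],[0.066,0.11,0,-0.11,0],[0.066,0.15,0,-0.11,0],[0.066,0.19,0,-0.11,0],[0.066,0.22,0,-0.11,0],[0.066,0.22,0,-0.11,0]]' 5
python3 - <<'E'
from h import *
o=get_obs();print(w2r(o['tool_pos']),o['tool_pos'],o['qpos'].round(1))
im=read_camera("top");cv2.imwrite("pics/top4.png",im)
for c in caps(im):print(c)
im=read_camera("scene");cv2.imwrite("pics/scene4.png",im)
E
```

```text
time_s: 30.85
tool_pos: [0.5777, -0.1536, 0.0369]
tool_rot: [-180.0, -0.0, 99.6]
force: [-0.6, 0.2, -2.4]
grip_width: 0.0541
[[ 1.70549144e-01 -3.87351579e-05]] [ 0.57772188 -0.15361775  0.03694129] [-0.63121563  0.22065577 -2.44104438]
time_s: 32.25
tool_pos: [0.5398, 0.0696, 0.1465]
tool_rot: [-180.0, -0.2, 100.1]
force: [0.2, -0.0, 0.4]
grip_width: 0.066
[[-5.58258344e-02  7.32389717e-05]] [0.53977767 0.06955455 0.14645361] [-44.9   9.6  38.5 105.1  -6.6  67.5   5.9]
(array([167.2, 160.2]), array([0.6699, 0.3761, 0.066 ]), array([-0.3361,  0.1799]))
(array([179. , 203.8]), array([0.5695, 0.3484, 0.066 ]), array([-0.3257,  0.0763]))
(array([180.5, 262. ]), array([0.4399, 0.3432, 0.066 ]), array([-0.3424, -0.0524]))
```

View pics/scene4.png

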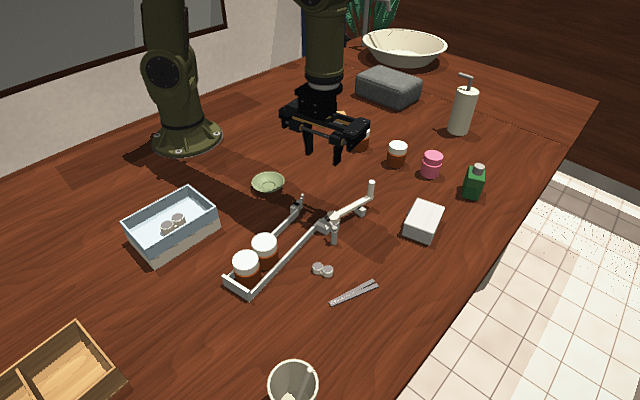

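View pics/top4.png

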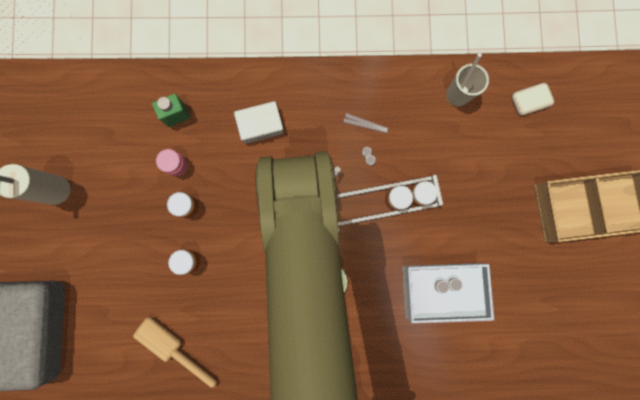

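Two jars are in the lane, at top (401,198) and (425,193). The remaining two haven't moved. Next I'll fetch the one at rack (-0.326, 0.076), not the pink one at top (171,161).

```bash
python3 -m handwheel '[[0.07,0.03,0.01,0,0],[0.07,0.07,0.02,0,0],[0.07,0.11,0.03,0,0],[0.07,0.15,0.04,0,0],[0.07,0.19,0.055,0,0],[0.07,0.23,0.065,0,0],[0.07,0.27,0.076,0,0],[0.07,0.27,0.076,0,0],[0.07,0.27,0.076,0,0]]' 5
python3 - <<'E'
from h import *
print(togo(.5695,.3484,.035),w2r(get_obs()['tool_pos']),get_obs()['qpos'].round(1))
im=read_camera("scene");crop("scene",(330,60,490,200),"pics/c21.png",4,im)
E
```

```text
time_s: 33.25
tool_pos: [0.5714, 0.3413, 0.1463]
tool_rot: [-180.0, 0.1, 99.6]
force: [0.1, -0.6, -0.3]
grip_width: 0.0703
(array([ 0.0075, -0.0006,  0.1113]), array([0.5714, 0.3413, 0.1463]), array([-1.7998e+02,  1.1000e-01,  9.9630e+01])) [[-0.31840147  0.07688627]] [-56.3  24.7  30.5  87.2 -12.8  71.7 -14.4]
```

View pics/c21.png

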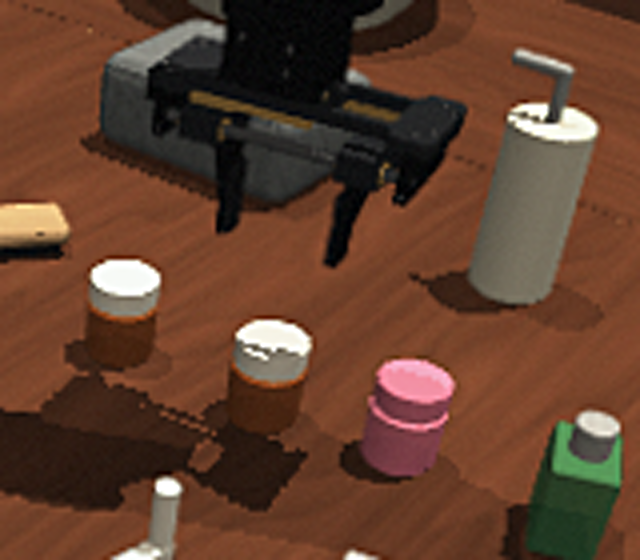

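Fingers are over the white-capped jar (270,375). The pink jar (408,415) is clear of them.

```bash
python3 -m handwheel '[[0.07,0.0065,-0.0006,0.005,0],[0.07,0.0065,-0.0006,0.03,0],[0.07,0.0065,-0.0006,0.06,0],[0.07,0.0065,-0.0006,0.085,0],[0.07,0.0065,-0.0006,0.1,0],[0.07,0.0065,-0.0006,0.109,0],[0.07,0.0065,-0.0006,0.109,0],[0.07,0.0065,-0.0006,0.109,0],[0.05,0.0065,-0.0006,0.109,0],[0.05,0.0065,-0.0006,0.109,0],[0.05,0.0065,-0.0006,0.109,0],[0.05,0.0065,-0.0006,0.109,0],[0.05,0.0065,-0.0006,0.109,0]]' 4
python3 -c "
from h import *
print(w2r(get_obs()['tool_pos']),get_obs()['tool_pos'],get_obs()['force'])"
```

```text
time_s: 34.6
tool_pos: [0.5702, 0.3489, 0.0392]
tool_rot: [179.9, -0.1, 99.6]
force: [1.1, 1.1, 4.6]
grip_width: 0.0534
[[-0.32607086  0.07700763]] [0.57018789 0.34888677 0.03919241] [1.06201212 1.10499601 4.57286669]
```

```bash
python3 -m handwheel '[[0.05,-0.005,-0.002,-0.001,0],[0.05,-0.016,-0.008,-0.001,0],[0.05,-0.03,-0.015,-0.001,0],[0.05,-0.044,-0.022,-0.001,0],[0.05,-0.058,-0.03,-0.001,0],[0.05,-0.072,-0.037,-0.001,0],[0.05,-0.086,-0.045,-0.001,0],[0.05,-0.1,-0.053,-0.001,0],[0.05,-0.114,-0.06,-0.001,0],[0.05,-0.128,-0.067,-0.001,0],[0.05,-0.142,-0.073,-0.001,0],[0.05,-0.156,-0.0765,-0.001,0],[0.05,-0.17,-0.0765,-0.001,0],[0.05,-0.184,-0.0765,-0.001,0],[0.05,-0.198,-0.0765,-0.001,0],[0.05,-0.212,-0.0765,-0.001,0],[0.05,-0.225,-0.0765,-0.001,0],[0.05,-0.24,-0.0765,-0.001,0],[0.05,-0.25,-0.0765,-0.001,0],[0.05,-0.25,-0.0765,-0.001,0]]' 5
python3 - <<'E'
from h import *
o=get_obs();print(w2r(o['tool_pos']),o['tool_pos'],o['force'],o['tool_rot'])
im=read_camera("scene");crop("scene",(250,90,410,230),"pics/c22.png",4,im)
E
```

```text
time_s: 36.6
tool_pos: [0.5356, 0.0865, 0.0389]
tool_rot: [-180.0, 0.1, 99.5]
force: [0.6, -0.1, -1.9]
grip_width: 0.0536
[[-0.07320314 -0.00118777]] [0.53561341 0.08647258 0.03887187] [ 0.63692012 -0.1110275  -1.91856995] [-1.79976153e+02  7.45177101e-02  9.94508249e+01]
```

View pics/c22.png

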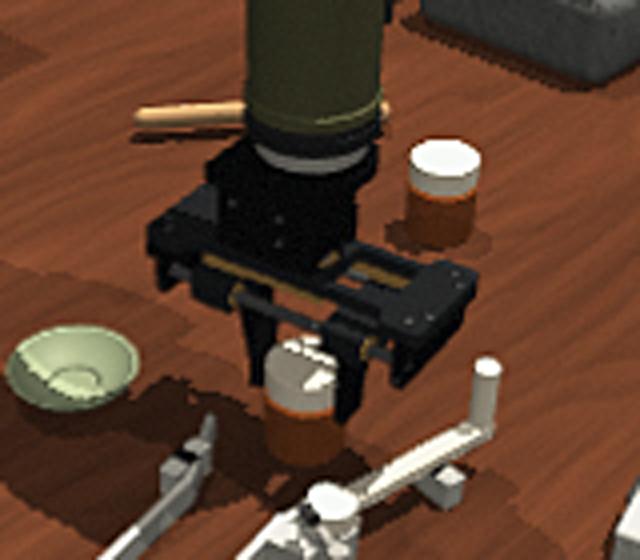

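```bash
python3 -m handwheel '[[0.05,-0.004,0.001,0.001,0],[0.05,-0.012,0.001,0.001,0],[0.05,-0.022,0.001,0.001,0],[0.05,-0.032,0.001,0.001,0],[0.05,-0.042,0.001,0.001,0],[0.05,-0.052,0.001,0.001,0],[0.05,-0.062,0.001,0.001,0],[0.05,-0.072,0.001,0.001,0],[0.05,-0.082,0.001,0.001,0],[0.05,-0.092,0.001,0.001,0],[0.05,-0.102,0.001,0.001,0],[0.05,-0.112,0.001,0.001,0],[0.05,-0.124,0.001,0.001,0],[0.05,-0.136,0.001,0.001,0],[0.05,-0.148,0.001,0.001,0],[0.05,-0.16,0.001,0.001,0],[0.05,-0.172,0.001,0.001,0],[0.05,-0.181,0.001,0.001,0],[0.05,-0.187,0.001,0.001,0],[0.05,-0.187,0.001,0.001,0]]' 5
python3 - <<'E'
from h import *
o=get_obs();print(w2r(o['tool_pos']),o['tool_pos'],o['force'],o['tool_rot'])
E
python3 -m handwheel '[[0.05,0,0,0,0],[0.066,0,0,0,0],[0.066,0,0,0,0],[0.066,0,0,0,0],[0.066,0,0,-0.03,0],[0.066,0,0,-0.07,0],[0.066,0,0,-0.11,0],[0.066,0,0,-0.11,0],[0.066,0.03,0,-0.11,0],[0.066,0.07,0,-0.11,0],[0.066,0.11,0,-0.11,0],[0.066,0.15,0,-0.11,0],[0.066,0.19,0,-0.11,0],[0.066,0.22,0,-0.11,0],[0.066,0.22,0,-0.11,0]]' 5
python3 - <<'E'
from h import *
o=get_obs();print(w2r(o['tool_pos']),o['tool_pos'],o['qpos'].round(1))
im=read_camera("top");cv2.imwrite("pics/top5.png",im)
for c in caps(im):print(c)
im=read_camera("scene");cv2.imwrite("pics/scene5.png",im)
E
```

```text
time_s: 38.65
tool_pos: [0.5678, -0.097, 0.038]
tool_rot: [180.0, 0.1, 99.5]
force: [0.1, 0.7, 0.6]
grip_width: 0.054
[[ 0.11311002 -0.00034856]] [ 0.5677607  -0.09704812  0.03796203] [0.08165948 0.68608667 0.60134167] [1.79995664e+02 8.33467408e-02 9.95255034e+01]
time_s: 40.15
tool_pos: [0.5292, 0.1279, 0.1471]
tool_rot: [-179.9, -0.1, 100.1]
force: [0.6, -0.0, 1.3]
grip_width: 0.0659
[[-0.11515365 -0.00056191]] [0.5291783  0.12793131 0.1471389 ] [-46.9   9.2  33.7 104.9  -5.6  67.6  -1.2]
(array([167.1, 160.2]), array([0.67  , 0.3762, 0.066 ]), array([-0.3362,  0.18  ]))
(array([180.5, 262. ]), array([0.4398, 0.3432, 0.066 ]), array([-0.3424, -0.0525]))
(array([320.4, 287.3]), array([0.3761, 0.0343, 0.066 ]), array([-0.0486, -0.1672]))
```

View pics/scene5.png

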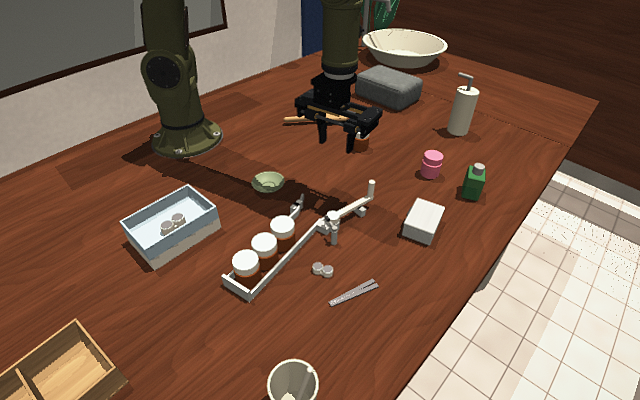

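View pics/top5.png

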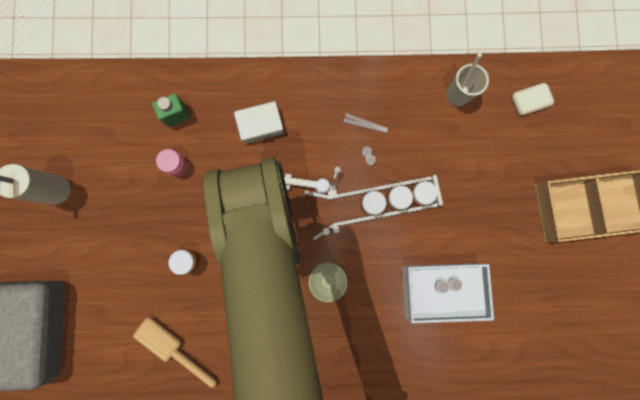

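Three jars are in single file. The last one is still at top (180,262), rack (-0.342, -0.052).

```bash
python3 -m handwheel '[[0.07,0.03,-0.007,0,0],[0.07,0.07,-0.016,0,0],[0.07,0.11,-0.025,0,0],[0.07,0.15,-0.034,0,0],[0.07,0.19,-0.044,0,0],[0.07,0.227,-0.052,0,0],[0.07,0.227,-0.052,0,0],[0.07,0.227,-0.052,0,0]]' 5
python3 - <<'E'
from h import *
print(togo(.4398,.3432,.035),w2r(get_obs()['tool_pos']),get_obs()['qpos'].round(1))
im=read_camera("scene");crop("scene",(290,60,450,200),"pics/c23.png",4,im)
E
```

```text
time_s: 41.05
tool_pos: [0.4422, 0.3359, 0.1476]
tool_rot: [-180.0, 0.1, 99.6]
force: [1.0, -0.2, -0.0]
grip_width: 0.0701
(array([ 0.0077, -0.0012,  0.1126]), array([0.4422, 0.3359, 0.1476]), array([-1.800e+02,  8.000e-02,  9.961e+01])) [[-0.33479896 -0.05129499]] [-61.9  10.1  24.4 103.2  -4.4  67.8 -26.6]
```

View pics/c23.png

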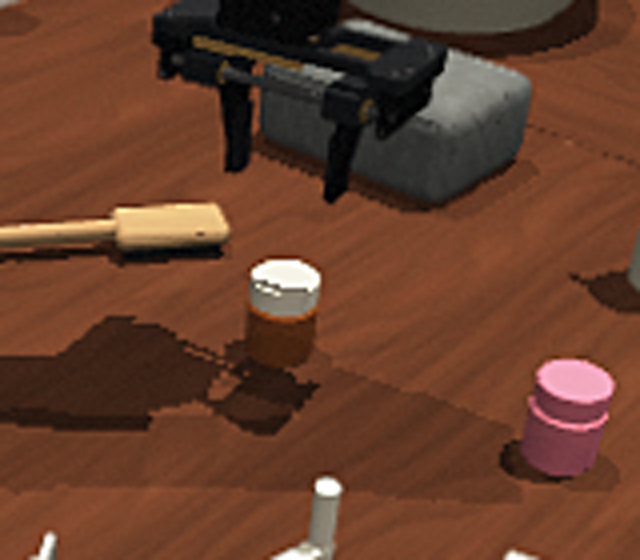

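```bash
python3 -m handwheel '[[0.07,0.007,-0.001,0.005,0],[0.07,0.007,-0.001,0.03,0],[0.07,0.007,-0.001,0.06,0],[0.07,0.007,-0.001,0.085,0],[0.07,0.007,-0.001,0.1,0],[0.07,0.007,-0.001,0.111,0],[0.07,0.007,-0.001,0.111,0],[0.07,0.007,-0.001,0.111,0],[0.05,0.007,-0.001,0.111,0],[0.05,0.007,-0.001,0.111,0],[0.05,0.007,-0.001,0.111,0],[0.05,0.007,-0.001,0.111,0],[0.05,0.007,-0.001,0.111,0]]' 4
python3 -c "
from h import *
print(w2r(get_obs()['tool_pos']),get_obs()['tool_pos'],get_obs()['force'])"
```

```text
time_s: 42.4
tool_pos: [0.4406, 0.3444, 0.0381]
tool_rot: [179.9, -0.1, 99.6]
force: [1.8, 1.0, 4.7]
grip_width: 0.0536
[[-0.34338568 -0.05150312]] [0.44059525 0.34435198 0.03808161] [1.80980207 0.9702751  4.73435104]
```

Gripped at 53.6 mm. I'll slide it to the mouth.

```bash
python3 -m handwheel '[[0.05,-0.005,0.001,0,0],[0.05,-0.016,0.005,0,0],[0.05,-0.03,0.009,0,0],[0.05,-0.044,0.014,0,0],[0.05,-0.058,0.018,0,0],[0.05,-0.072,0.023,0,0],[0.05,-0.086,0.027,0,0],[0.05,-0.1,0.032,0,0],[0.05,-0.114,0.036,0,0],[0.05,-0.128,0.041,0,0],[0.05,-0.142,0.046,0,0],[0.05,-0.156,0.05,0,0],[0.05,-0.17,0.0515,0,0],[0.05,-0.184,0.0515,0,0],[0.05,-0.198,0.0515,0,0],[0.05,-0.212,0.0515,0,0],[0.05,-0.225,0.0515,0,0],[0.05,-0.24,0.0515,0,0],[0.05,-0.255,0.0515,0,0],[0.05,-0.263,0.0515,0,0]]' 5
python3 -m handwheel '[[0.05,0,0,0,0],[0.05,0,0,0,0]]' 5
python3 - <<'E'
from h import *
o=get_obs();print(w2r(o['tool_pos']),o['tool_pos'],o['force'],o['tool_rot'])
im=read_camera("scene");crop("scene",(250,90,410,230),"pics/c24.png",4,im)
im=read_camera("scene");crop("scene",(220,200,340,300),"pics/c25.png",5,im)
E
```

```text
time_s: 44.4
tool_pos: [0.5342, 0.0929, 0.0375]
tool_rot: [180.0, -0.1, 99.6]
force: [-0.8, 3.7, 5.7]
grip_width: 0.0541
time_s: 44.6
tool_pos: [0.5344, 0.092, 0.0371]
tool_rot: [-180.0, 0.1, 99.6]
force: [-0.2, -2.9, 6.0]
grip_width: 0.0538
[[-0.0788742  -0.00147194]] [0.53437995 0.09201518 0.03713812] [-0.20570727 -2.91937819  6.00939075] [-1.79991959e+02  6.95734237e-02  9.95971024e+01]
```

View pics/c24.png

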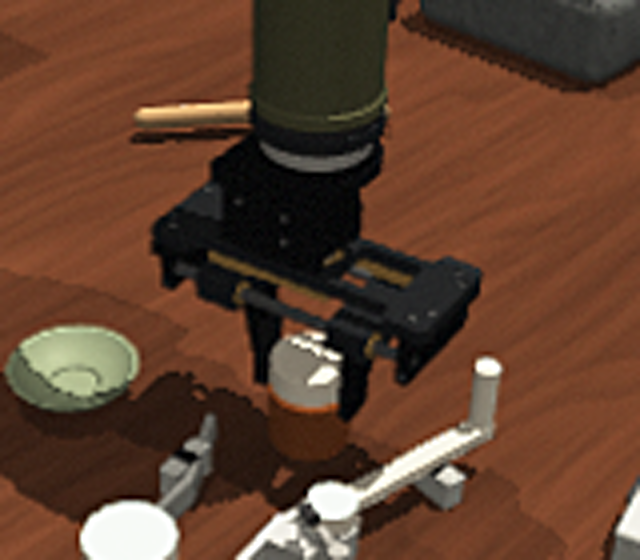

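View pics/c25.png

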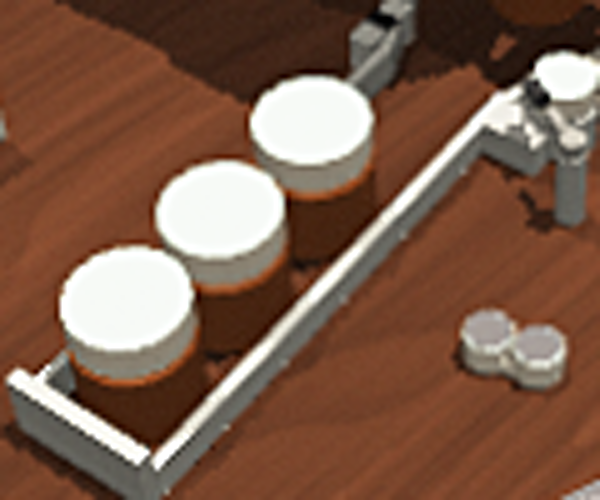

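Three jars are standing in the lane and the last is lined up. I'll slide it in to rack x ≈ 0.058.

```bash
python3 -m handwheel '[[0.05,-0.004,0.001,-0.0005,0],[0.05,-0.012,0.001,-0.0005,0],[0.05,-0.02,0.001,-0.0005,0],[0.05,-0.028,0.001,-0.0005,0],[0.05,-0.036,0.001,-0.0005,0],[0.05,-0.044,0.001,-0.0005,0],[0.05,-0.052,0.001,-0.0005,0],[0.05,-0.06,0.001,-0.0005,0],[0.05,-0.068,0.001,-0.0005,0],[0.05,-0.076,0.001,-0.0005,0],[0.05,-0.084,0.001,-0.0005,0],[0.05,-0.092,0.001,-0.0005,0],[0.05,-0.1,0.001,-0.0005,0],[0.05,-0.108,0.001,-0.0005,0],[0.05,-0.116,0.001,-0.0005,0],[0.05,-0.124,0.001,-0.0005,0],[0.05,-0.131,0.001,-0.0005,0],[0.05,-0.136,0.001,-0.0005,0],[0.05,-0.136,0.001,-0.0005,0],[0.05,-0.136,0.001,-0.0005,0]]' 5
python3 - <<'E'
from h import *
o=get_obs();print(w2r(o['tool_pos']),o['tool_pos'],o['force'],o['tool_rot'])
E
```

```text
time_s: 46.7
tool_pos: [0.5582, -0.0411, 0.0375]
tool_rot: [180.0, 0.0, 99.6]
force: [0.5, -0.3, -2.0]
grip_width: 0.0538
[[ 0.05637889 -0.00036365]] [ 0.55820908 -0.04112685  0.03750416] [ 0.45363976 -0.33054034 -2.02947432] [1.79983900e+02 2.14795401e-02 9.96239070e+01]
```

```bash
python3 -m handwheel '[[0.064,0,0,0,0],[0.064,0,0,0,0],[0.064,0,0,0,0],[0.064,0,0,-0.03,0],[0.064,0,0,-0.07,0],[0.064,0,0,-0.11,0],[0.064,0,0,-0.11,0],[0.05,0.03,0.02,-0.11,0],[0.036,0.06,0.04,-0.11,0],[0.036,0.09,0.06,-0.11,0],[0.036,0.12,0.08,-0.11,0],[0.036,0.15,0.1,-0.11,0],[0.036,0.17,0.1015,-0.11,0],[0.036,0.17,0.1015,-0.11,0],[0.036,0.17,0.1015,-0.11,0]]' 5
python3 - <<'E'
from h import *
o=get_obs();print(w2r(o['tool_pos']),o['tool_pos'],o['qpos'].round(1))
print(togo(*r2w([-.1128,.1007])[0],.0515))
im=read_camera("top");cv2.imwrite("pics/top6.png",im);crop("top",(250,140,450,290),"pics/c26.png",4,im)
for c in caps(im):print(c)
im=read_camera("scene");crop("scene",(210,130,410,300),"pics/c27.png",4,im)
E
```

```text
time_s: 48.2
tool_pos: [0.6293, 0.1432, 0.1469]
tool_rot: [-179.9, 0.1, 99.7]
force: [0.6, -0.5, -0.7]
grip_width: 0.0363
[[-0.11334948  0.10064855]] [0.62925174 0.14316673 0.146911  ] [-39.2  22.1  30.6  90.4 -11.7  70.8   3.1]
(array([-0.0005,  0.0002,  0.0954]), array([0.6293, 0.1432, 0.1469]), array([-1.7993e+02,  6.0000e-02,  9.9660e+01]))
(array([167.2, 160.2]), array([0.67  , 0.3762, 0.066 ]), array([-0.3362,  0.18  ]))
```

View pics/c26.png

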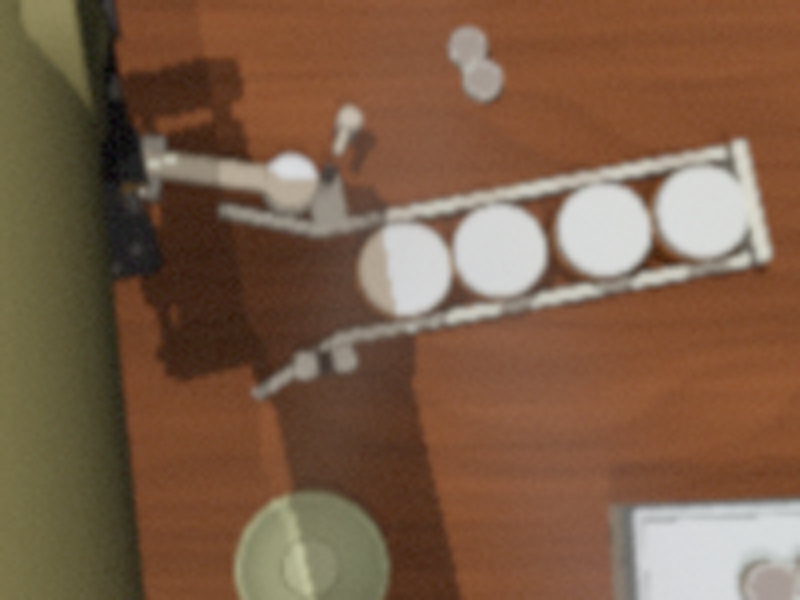

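View pics/c27.png

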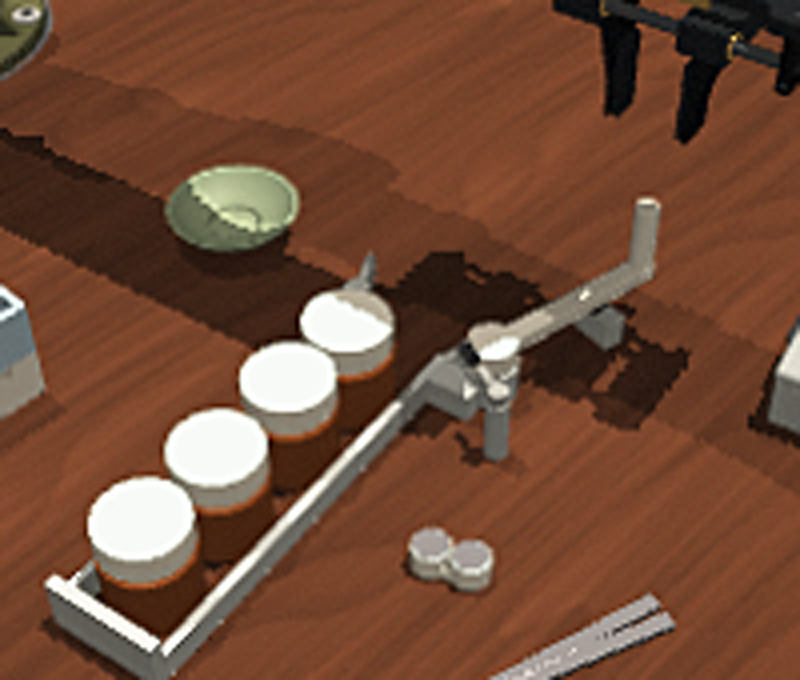

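All four jars are inside in single file, the last about at rack x = 0.057. I'll lower around the post and close.

```bash
python3 -m handwheel '[[0.036,0,0,0.02,0],[0.036,0,0,0.04,0],[0.036,0,0,0.06,0],[0.036,0,0,0.08,0],[0.036,0,0,0.094,0],[0.036,0,0,0.094,0],[0.008,0,0,0.094,0],[0.008,0,0,0.094,0],[0.008,0,0,0.094,0],[0.008,0,0,0.094,0],[0.008,0,0,0.094,0]]' 3
python3 - <<'E'
from h import *
o=get_obs();print(w2r(o['tool_pos']),o['tool_pos'],o['force'])
yaw=np.radians(o["tool_rot"][2]);tx=np.array([np.cos(yaw),np.sin(yaw)]);ty=np.array([np.sin(yaw),-np.cos(yaw)])
f=lambda a:r2w([-.12*np.sin(a),.062-.12*np.cos(a)])[0]
for a in np.arange(1.9,-.01,-.1): 
    P=f(a)-f(1.9);print(round(a,2),round(P@tx,3),round(P@ty,3),round(-1.15*(1.9-a)/1.9,2))
E
```

```text
time_s: 49.4
tool_pos: [0.6313, 0.1442, 0.0548]
tool_rot: [179.8, -0.0, 99.6]
force: [3.8, 1.5, 1.5]
grip_width: 0.0157
[[-0.11402192  0.10283637]] [0.63129539 0.14419738 0.05476998] [3.78346611 1.5184508  1.46477736]
1.9 0.0 0.0 -0.0
1.8 0.003 -0.012 -0.06
1.7 0.005 -0.023 -0.12
1.6 0.006 -0.035 -0.18
1.5 0.006 -0.047 -0.24
1.4 0.005 -0.059 -0.3
1.3 0.002 -0.071 -0.36
1.2 -0.002 -0.082 -0.42
1.1 -0.007 -0.093 -0.48
1.0 -0.013 -0.104 -0.54
0.9 -0.02 -0.113 -0.61
0.8 -0.028 -0.122 -0.67
0.7 -0.036 -0.131 -0.73
0.6 -0.046 -0.138 -0.79
0.5 -0.056 -0.144 -0.85
0.4 -0.067 -0.149 -0.91
0.3 -0.078 -0.153 -0.97
0.2 -0.09 -0.156 -1.03
0.1 -0.102 -0.158 -1.09
-0.0 -0.114 -0.159 -1.15
```

Post gripped at 15.7 mm. Swinging it closed in a loose cage.

```bash
python3 -m handwheel '[[0.022,0,0,0,0],[0.022,0,0,0,0],[0.022,0.002,-0.006,0,-0.03],[0.022,0.003,-0.012,0,-0.06],[0.022,0.005,-0.023,0,-0.12],[0.022,0.006,-0.035,0,-0.18],[0.022,0.006,-0.047,0,-0.24],[0.022,0.005,-0.059,0,-0.3],[0.022,0.002,-0.071,0,-0.36],[0.022,-0.002,-0.082,0,-0.42],[0.022,-0.007,-0.093,0,-0.48],[0.022,-0.013,-0.104,0,-0.54],[0.022,-0.02,-0.113,0,-0.61],[0.022,-0.028,-0.122,0,-0.67],[0.022,-0.036,-0.131,0,-0.73],[0.022,-0.036,-0.131,0,-0.73]]' 5
python3 - <<'E'
from h import *
o=get_obs();print(w2r(o['tool_pos']),o['tool_pos'],o['force'],o['tool_rot'])
yaw=np.radians(o["tool_rot"][2]);tx=np.array([np.cos(yaw),np.sin(yaw)]);ty=np.array([np.sin(yaw),-np.cos(yaw)])
f=lambda a:r2w([-.12*np.sin(a),.062-.12*np.cos(a)])[0]
for a in np.arange(.7,-.01,-.1):
    P=f(a)-o['tool_pos'][:2];print(round(a,2),round(P@tx,3),round(P@ty,3))
im=read_camera("scene");crop("scene",(210,100,410,260),"pics/c28.png",4,im)
E
```

```text
time_s: 51.0
tool_pos: [0.5027, 0.0835, 0.0525]
tool_rot: [-179.7, -0.2, 141.5]
force: [-2.4, -3.6, 1.2]
grip_width: 0.022
[[-0.07583455 -0.03415624]] [0.50267175 0.0835244  0.05251528] [-2.43160783 -3.57026468  1.20569892] [-179.67060416   -0.20383634  141.46621773]
0.7 -0.002 0.004
0.6 -0.004 -0.008
0.5 -0.008 -0.019
0.4 -0.012 -0.03
0.3 -0.018 -0.041
0.2 -0.024 -0.051
0.1 -0.032 -0.06
0.0 -0.041 -0.068
```

View pics/c28.png

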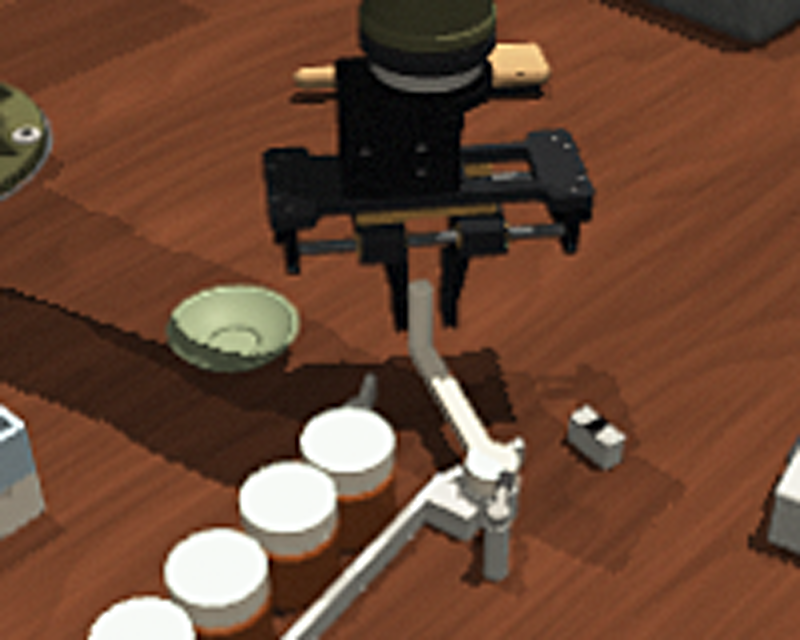

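```bash
python3 -m handwheel '[[0.022,-0.003,-0.003,0,-0.03],[0.022,-0.004,-0.008,0,-0.06],[0.022,-0.006,-0.014,0,-0.09],[0.022,-0.008,-0.019,0,-0.12],[0.022,-0.01,-0.025,0,-0.15],[0.022,-0.012,-0.03,0,-0.18],[0.022,-0.015,-0.036,0,-0.21],[0.022,-0.018,-0.041,0,-0.24],[0.022,-0.021,-0.046,0,-0.27],[0.022,-0.024,-0.051,0,-0.3],[0.022,-0.028,-0.056,0,-0.33],[0.022,-0.032,-0.06,0,-0.36],[0.022,-0.036,-0.064,0,-0.39],[0.022,-0.041,-0.068,0,-0.42],[0.022,-0.041,-0.069,0,-0.42],[0.022,-0.041,-0.069,0,-0.42],[0.022,-0.041,-0.069,0,-0.42]]' 5
python3 - <<'E'
from h import *
o=get_obs();print(w2r(o['tool_pos']),o['tool_pos'],o['force'],o['tool_rot'])
im=read_camera("scene");crop("scene",(210,100,410,260),"pics/c29.png",4,im)
E
```

```text
time_s: 52.75
tool_pos: [0.4955, 0.0077, 0.0535]
tool_rot: [180.0, -0.0, 165.5]
force: [-0.4, 0.6, 0.1]
grip_width: 0.0219
[[-0.00230293 -0.0539267 ]] [0.49554361 0.0077157  0.05353044] [-0.40592513  0.60037978  0.06319249] [ 1.79967997e+02 -1.01184001e-02  1.65549117e+02]
```

View pics/c29.png

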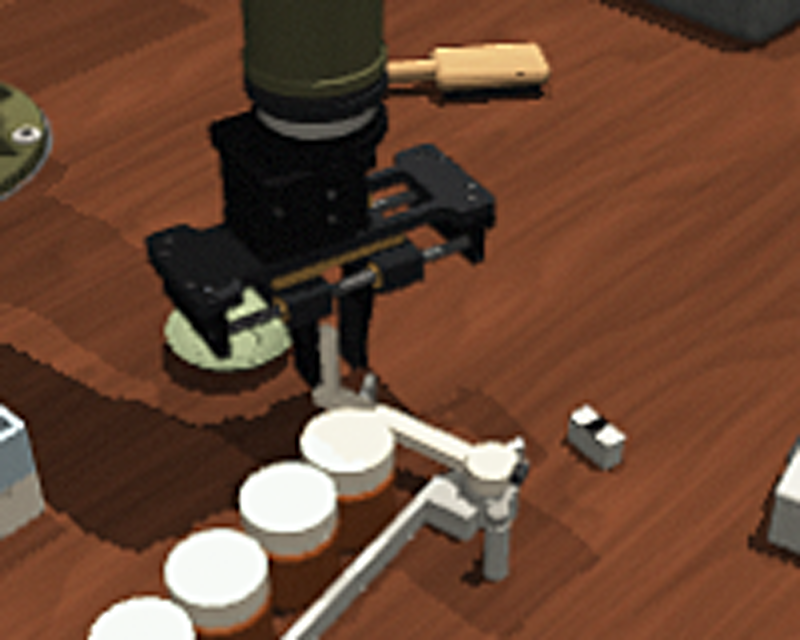

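The post at crop (328,355) is back near the closed notch and force-free. I'll nudge it home, back off, lift clear and check.

```bash
python3 -m handwheel '[[0.022,0,-0.001,0,0],[0.022,0,-0.002,0,0],[0.022,0,-0.003,0,0],[0.022,0,-0.004,0,0],[0.022,0,-0.004,0,0]]' 5
python3 -m handwheel '[[0.026,0,0.003,0,0],[0.036,0,0.004,0,0],[0.036,0,0.004,0,0],[0.036,0,0.004,-0.01,0],[0.036,0,0.004,-0.04,0],[0.036,0,0.004,-0.08,0],[0.036,0,0.004,-0.11,0],[0.036,-0.04,0.02,-0.11,0],[0.036,-0.04,0.06,-0.11,0],[0.036,-0.04,0.1,-0.11,0],[0.036,-0.04,0.14,-0.11,0],[0.036,-0.04,0.18,-0.11,0],[0.036,-0.04,0.22,-0.11,0],[0.036,-0.04,0.26,-0.11,0],[0.036,-0.04,0.26,-0.11,0],[0.036,-0.04,0.26,-0.11,0]]' 5
python3 - <<'E'
from h import *
o=get_obs();print(o['tool_pos'],o['qpos'].round(1))
im=read_camera("top");cv2.imwrite("pics/top7.png",im);crop("top",(270,140,450,270),"pics/c30.png",4.4,im)
im=read_camera("scene");cv2.imwrite("pics/scene7.png",im);crop("scene",(210,150,400,300),"pics/c31.png",4,im)
E
```

```text
time_s: 53.3
tool_pos: [0.4946, 0.0027, 0.0536]
tool_rot: [180.0, 0.0, 165.5]
force: [0.3, -0.2, -0.1]
grip_width: 0.0221
time_s: 54.9
tool_pos: [0.5981, 0.2457, 0.1637]
tool_rot: [-180.0, 0.0, 165.7]
force: [0.7, -0.7, 0.0]
grip_width: 0.0359
[0.59814871 0.24574303 0.16368741] [-39.7  20.2  19.   88.8  -6.8  72.2  55.9]
```

View pics/c30.png

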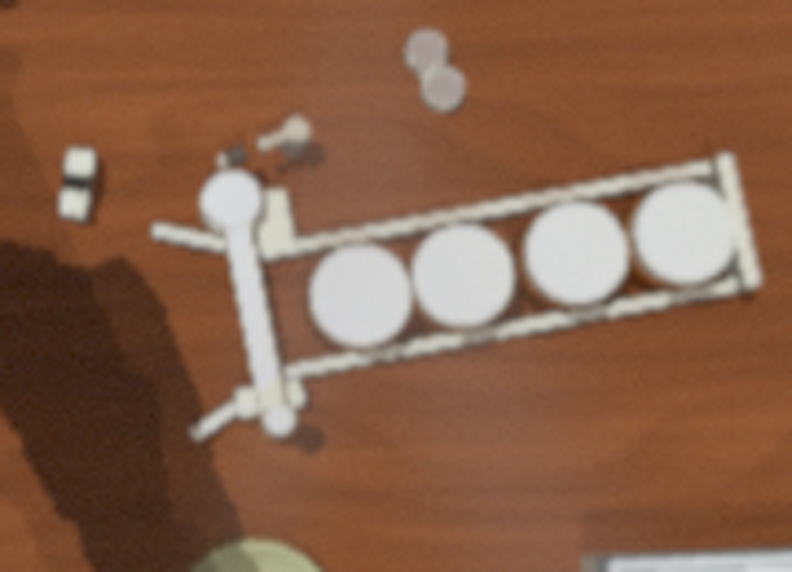

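View pics/c31.png

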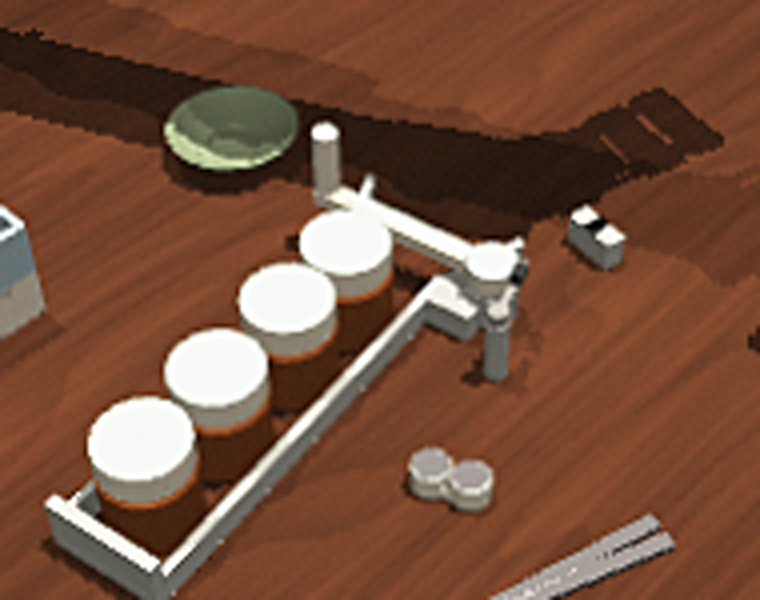

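View pics/top7.png

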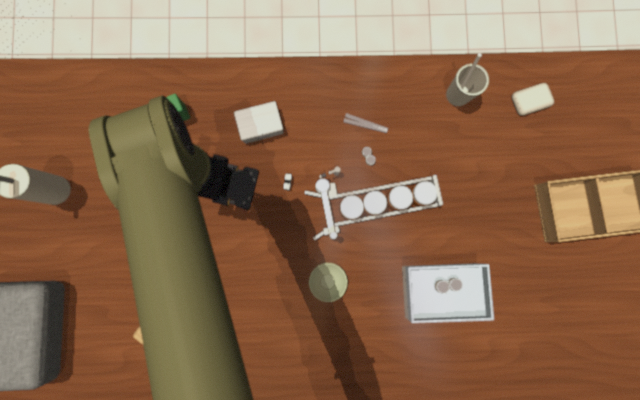

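The gate is closed: the post at crop (280,418) is exactly where it started. All four jars stand behind the arm and the case is in the tray at top (448,285). One last numeric check.

Run:
```python
from h import *
im=cv2.imread("pics/top7.png");im0=cv2.imread("pics/top0.png")
c=[(270+x/4.4,140+y/4.4) for x,y in((360,296),(463,275),(577,253),(684,233))]
print("jars",w2r(onz("top",c,.066)).round(3).tolist())
print("post",w2r(onz("top",[(270+280/4.4,140+418/4.4)],.084)).round(4))
for n,(x0,y0,x1,y1) in dict(box=(228,95,290,145),tweezers=(340,110,392,136),small=(358,143,380,168),dish=(305,260,352,305)).items():
    f=lambda i:(lambda m:np.array([m['m10'],m['m01']])/m['m00'])(cv2.moments(((np.abs(cv2.cvtColor(i,cv2.COLOR_BGR2HSV)[y0:y1,x0:x1,1].astype(int))<95)*1).astype(np.uint8),True))
    print(n,(f(im)-f(im0)).round(2))
a=cv2.imread("pics/scene0.png");b=cv2.imread("pics/scene7.png")
f=lambda i:(lambda m:np.array([m['m10'],m['m01']])/m['m00'])(cv2.moments(cv2.inRange(cv2.cvtColor(i,cv2.COLOR_BGR2HSV)[130:200,400:470],(150,60,80),(179,255,255)),True))
print("pink",f(a),f(b))
```

```text
jars [[0.055, -0.004], [0.11, -0.004], [0.17, -0.004], [0.227, -0.004]]
post [[ 0.0012 -0.0583]]
box [-0.    0.03]
tweezers [-0.04 -0.03]
small [0.   0.13]
dish [ 0.19 -0.22]
pink [31.31311155 33.80430528] [31.29411765 33.80196078]
```

View pics/scene7.png

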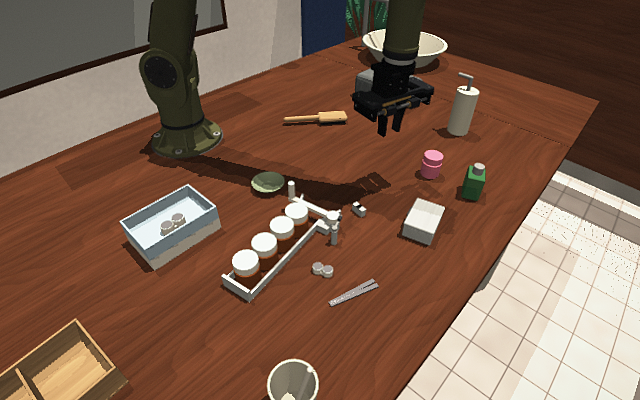

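The full view shows four jars in file behind the closed gate, the case in the blue tray at (172,225), and everything else where it was. The robot touches nothing, so I'm handing in.

```bash
python3 -c "
from cell import *
print(sign_off())"
```

```text
the job is handed in; nothing more can be done
None
```

The job is done and handed in at about 55 s on the robot's clock; the sign-off reports no verdict. I swung the gate lever to its outer notch, then moved the larger lens case (30 mm cap spacing) from the lane into the pale blue tray. I then slid all four cream jars upright into the lane one by one, held lightly at about 5 N, and threw the lever back across the mouth.

**Final checks that passed:**
- **Jars:** their centres read at rack x = 55, 110, 170 and 227 mm, all past the 34 mm line.
- **Gate:** the post sits at rack (1, -58) mm, the closed position, and in the same pixel as at the start.
- **Other things:** the flip box, tweezers, small case and pink jar were unmoved within measurement. The ring dish read 0.2–0.3 px off because a shadow lay across it.

**Disagreements:**
- **Sideways jar reading:** the camera puts the jars 4 mm off the lane's middle, but the rails leave only 3 mm of play and the tool read about 0. I take this as camera calibration error.
- **Vertical force while sliding:** it varied from about -2.4 N (pulling down on the tool) to +6 N (pushing up on it). The tool height changed by no more than about 1 mm within a slide, and I saw no sign of a jar lifting or tipping.

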